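# Stretch a brake return spring onto its anchor post with a spring puller

### The job

Fit the loose return spring of the drum brake's far shoe: catch its wire eye with the hook of the spring puller, stretch the spring over the domed head of the anchor post and let the eye draw up round the post's neck, like the near shoe's spring that is already fitted (move the spring with the puller only, not with the fingers). Unhook the puller and lay it down inside the steel tray. Then try the spring: push the far shoe outward by its inner edge, 5 to 10 mm, and let the spring pull it home again; leave the jar, the oil can and the spanner next to the brake where they are.

Things in the scene. Friction and masses are not known exactly. Their poses are not given: they have to be found in the camera images.
- puller_grip (a point): Spring puller, 178 mm long, 0.16 kg: black handle 95 long, 22 wide (flat sides), 30 high, and a cranked 8 mm steel shaft to a hook. Point: mid width and mid height of the handle (15 mm above its underside), 49 mm from its rear end, near the centre of mass. x along the shaft to the hook, z up. From 65 mm ahead on, the shaft's axis runs 16 mm above this point, so it passes over the post's head.
- puller_hook (a point): The puller's hook: a 5 mm upright prong with a 5 mm thick toe bent back toward the handle. Point on the prong's axis where the wire lies when hooked: 126 mm ahead of puller_grip along its x, 6.5 mm lower, no side offset. Toe: top 2.5 mm, underside 7.5 mm below this point, its end 8 mm from the prong's axis. Shaft's underside 18.5 mm above this point. Axes as puller_grip.
- puller_butt (a point): Middle of the rear end of the puller's handle, 49 mm behind puller_grip, 15 mm above the handle's underside.
- eye (a point): Far shoe's loose spring end: flat keyhole eye of 3.5 mm wire. Point: centre of its round part (26 mm inside). x along the spring to the eye's nose, z up. It narrows (8 to 17 mm ahead) into a slot 8 mm wide, inner end 35 mm ahead. A prong lowered in the round part and drawn along +x stops 32.5 mm ahead. 10 mm are free below the wire. Seated, the post's axis is 12 mm ahead.
- spring_foot (a point): Where the loose spring is hooked in the far shoe's web; the spring swings sideways and tilts up freely about it. Slack, the eye's centre is 82 mm from here; seated on the post 118 mm, round part over the post 130 mm, at most 157 mm. Stretching takes 0.14 N per mm. It moves with the shoe; shoe home, it lies 86 mm along +x and 97 mm along -y of post_neck, in post_neck's axes. Coil 17.5 mm across.
- post_neck (a point): Anchor post, upright at the brake's left rim: point on its axis at the height where the eye lies in the end (44 mm over the bench). Neck 12 mm thick; domed head 17 mm across, from 4.5 to 10.5 mm above. The near spring's eye lies just below. x, y are the brake's axes: plate centre 90 mm along -y, far shoe on the +x side. Brake fixed, 236 mm across, shoes 49 mm high, turned up to 0.3 rad.
- shoe (a joint): Swing of the far shoe about its heel in rad: 0 is home (its toe at the anchor post), positive outward, stop at 0.2. It starts slack, part-way out, and swings lightly; the fitted spring pulls it to 0. Pushing it out at shoe_edge against the fitted spring takes about 10 to 15 N; 0.1 rad is 7 mm there.
- shoe_edge (a point): Where to push the far shoe: on the inner edge of its 5 mm flat web (27 to 32 mm over the bench), toward its heel. x points outward, square to the edge (the push), z up. On the -x side 30 mm are free down to 16 mm over the bench, for a closed gripper's fingertips; the spring's coil, 35 to 53 mm over the bench, passes about 35 mm off on the +y side.
- tray: Shallow steel tray, 154 (x) by 244 (y) by 14 mm, floor 2 mm, rim 4 mm thick, fixed on the bench, its long side (y) pointing roughly away from or to the robot. Origin: middle of the underside. The puller fits in lengthwise.
- puller: The puller as a whole; origin at its underside, 36 mm ahead of puller_grip.
- spring: The moving end of the loose spring with its eye (see eye); origin at the spring's foot when slack.
- jar: Glass jar with yellow lid, 56 mm across, 75 high, standing just beyond the brake; bystander. Origin at its underside.
- oil_can: Red pump oil can, 66x99x124 mm, between the brake and the tray, farther back; bystander. Origin at its underside.
- spanner: Combination spanner, 170x28x6 mm, lying on the robot's side of the brake; bystander. Origin at its underside.

How it is judged:
On the way, in this order (a step that is already met when the one before it is completed fails the run):
1. the puller has hold of the eye and stretches the spring (contact force between puller and spring above 1.5 N and distance between eye and spring_foot above 0.102 m), for 0.1 s.
2. the eye sits round the neck of the post under its head, free of the puller, and the spring has drawn the shoe home (horizontal distance between eye and post_neck between 0.004 and 0.016 m and y of post_neck in the frame of eye between -0.005 and 0.005 m and z of eye in the frame of post_neck below 0.0045 m and distance between eye and spring_foot above 0.11 m and value of joint shoe below 0.02 rad and contact force between puller and spring below 0.2 N), for 0.3 s.
3. the puller lies released inside the tray (x of puller_hook in the frame of tray between -0.074 and 0.074 m and y of puller_hook in the frame of tray between -0.12 and 0.12 m and x of puller_butt in the frame of tray between -0.074 and 0.074 m and y of puller_butt in the frame of tray between -0.12 and 0.12 m and height (world z) of puller_grip below 0.035 m and linear speed of puller below 0.02 m/s and contact force between the fingers and puller below 0.1 N and horizontal distance between eye and post_neck between 0.004 and 0.016 m and y of post_neck in the frame of eye between -0.005 and 0.005 m and z of eye in the frame of post_neck below 0.0045 m and distance between eye and spring_foot above 0.11 m), for 0.3 s.
4. the shoe is pushed out against the fitted spring (value of joint shoe above 0.04 rad and horizontal distance between eye and post_neck between 0.004 and 0.016 m and y of post_neck in the frame of eye between -0.005 and 0.005 m and z of eye in the frame of post_neck below 0.0045 m and distance between eye and spring_foot above 0.11 m), for 0.05 s.
At the end, for the whole second after the job is handed in: The eye lies round the post's neck under its head (height within 4.5 mm, post's axis 4 to 16 mm ahead of the eye's centre, 5 mm sideways), spring stretched over 28 mm, far shoe home (within 0.02 rad) and at rest, puller released and still, wholly inside the tray's rim (all of step 3 and value of joint shoe below 0.02 rad and contact force between puller and spring below 0.2 N and velocity of joint shoe below 0.05 rad/s); the robot touches nothing.
It fails at once if the spring is handled with the fingers instead of the puller (contact force between the fingers and spring above 3 N).
It fails at once if the glass jar is displaced by more than 20 mm (distance of jar from where it was at the start of the episode above 0.02 m).
It fails at once if the oil can is displaced by more than 20 mm (distance of oil_can from where it was at the start of the episode above 0.02 m).
It fails at once if the spanner is displaced by more than 20 mm (distance of spanner from where it was at the start of the episode above 0.02 m).
It also fails if it takes over 61 s, if anything falls off the work surface, if the arm or the gripper's body presses on something with over 40 N, if the wrist force passes 120 N, or if a joint passes its speed limit or range.

### The arm

A 7-joint arm with a two-finger parallel gripper is mounted at the origin on a cart in front of the work surface, level with it; the furniture and walls round the work are solid. World frame = base frame: x ahead of the robot, y to its left, z up, the work surface at z = 0. Lengths are in m, angles in rad, forces in N, time in s.
With the tool pointing down it reaches from about 0.425 to 0.875 m from the base axis. Payload 4.7 kg.
Tool frame: the origin (TCP) lies between the finger pads; the fingertips stand 11 mm ahead of it and the grasp point (between the pads) lies 8 mm behind it; y points along the fingers, z is the direction in which the jaws open and shut, and the axes are right-handed (so a half turn about y gives the same grasp; the last joint's range is limited). The gripper opens to 85 mm and grips with 20 to 120 N. Pads are 22 mm wide; open, the fingers measure 114 mm over their backs; the gripper's body (76 mm by 85 mm) begins 54 mm behind the grasp point. The pads swing forward as they close: fully open they stand 13 mm farther back than shut.
Start: joints at [1.148, 0.321, -0.07, 1.45, 0.023, 1.371, -0.057], TCP at [0.275, -0.589, 0.242] pointing down, gripper open.
Joint ranges: [-2.86, 2.86], [-0.3, 2.09], [-1.38, 1.24], [0.06, 2.45], [-1.56, 4.7], [0.09, 2.05], [-2.69, 2.69]. Speed limits (rad/s): [2.57, 2.57, 3.14, 3.14, 3.14, 3.14, 3.14].

### API

Orientations are given as a unit quaternion [x, y, z, w].
In Python, from workcell import ctrl gives the robot as it stands. The module is installed in compiled form; this text tells all that it offers.
- The arm moves only by the tool jog_arm, never from a script. Its argument "series" is text: rows parted by semicolons, each of 5 numbers parted by spaces: the closure, from 0 (fully open) to 1 (shut), then the shift along the tool's x, y, z in mm, then the turn about the tool's y in rad. A call has 1 to 12 rows; each row is the pose to reach, as a shift and turn from the pose measured when the call began, along the tool's axes at that moment; what a row does not reach only later rows make up. A row lasts 1/12 s, in which the tool goes at most 41.7 mm and 7.16 degrees, less where a joint would pass 70% of its speed; a pose out of reach is approached as far as the arm can. A call with a gripper value outside its range is refused whole. The fingers move at their own pace and stop on an object; the grip force is fixed at half the most. Time passes only in rows, so rows that repeat a pose let the fingers close. It gives the time, the measured TCP pose, the force and the opening at its end, in the units of the state.
- ctrl.sense(): the state, without advancing time (a new reading comes with each control period).
- ctrl.get_image(name): name is "side" or "top"; returns a dict with "frame" (400x640x3 uint8, red, green, blue), "K" (3x3 intrinsics, pixels), "R" (3x3) and "t" (3): a world point X has camera coordinates R X + t. Camera axes: x right, y down, z forward; pixel columns grow to the right and rows downward; lengths in m; the calibration is good to about 2 mm. A picture is of the moment at which its call begins. There is no depth.
- ctrl.close_job(): hands the job in, once; it reports no verdict.
Trained networks look in a picture, given as the dict that the camera call returned (one of the last four; its "shot" number tells which), for a name from the list of things; names that differ only in an ending like _2 or _b are one class to them, and where a whole thing is asked for, a point or a joint stands for the part that bears it (a point fixed in the world has none). Each returns a list of dicts, best first, with "conf" (0 to 1); they miss things now and then, are a little off and sometimes report something else, mostly with a low value. They report only what shows in the picture. A call takes as long as a camera call.
- ctrl.spot_in(name, picture): "at" ([x, y, z] in m, in world coordinates, good to about 4 mm: the middle of the surface that is visible of it).
- ctrl.trace(name, picture): "mask" (400x640 bool, what is visible of it).
The state is a dict: "clock": time; "joint_positions": joint angles; "joint_vel": joint speeds; "effort": joint torques, N m; "tcp_pos": TCP position; "tcp_rot": TCP orientation; "ft_force": force on the tool from outside, world axes, zero at the start; "ft_torque": the same for the moment, N m; "width": finger opening in m.
Only numpy, scipy, OpenCV 4.12 (cv2) and the standard library are available. Lean on these libraries where they do the work, as an engineer would, in place of code of your own. Each camera call takes 0.05 s, during which the arm holds its last target.

## Working session

There is one attempt and no reset: what is moved stays moved. The work goes in short steps, Python scripts to look and compute and a tool call to move; the robot and the scene stay as the last step left them, time stands still between calls to the robot, and variables do not carry over. Pictures are saved under pics/ and viewed, and the job is handed in when it is done.

Besides the shell and the picture viewer there is one more tool, called after "Request:" in YAML: its name, and indented under it one key for each argument. jog_arm: Moves the arm, as the interface text tells. Its arguments: {"type":"object","properties":{"series":{"type":"string"}},"required":["series"]}

```bash
mkdir -p pics; cat > h.py <<'E'
import numpy as np, cv2
from workcell import ctrl
from scipy.spatial.transform import Rotation as Rot
def shot(cam,name=None):
    d=ctrl.get_image(cam)
    if name: cv2.imwrite('pics/'+name+'.png',cv2.cvtColor(d['frame'],cv2.COLOR_RGB2BGR))
    return d
def proj(d,X):
    X=np.atleast_2d(X); c=X@np.array(d['R']).T+np.array(d['t']); p=c@np.array(d['K']).T
    return p[:,:2]/p[:,2:]
def unproj(d,uv,z):
    R=np.array(d['R']);t=np.array(d['t']);K=np.array(d['K'])
    uv=np.atleast_2d(np.array(uv,float)); r=np.c_[uv,np.ones(len(uv))]@np.linalg.inv(K).T@R
    c=-R.T@t
    return c+r*((z-c[2])/r[:,2])[:,None]
def tri(ds,uvs):
    A=[];b=[]
    for d,uv in zip(ds,uvs):
        P=np.array(d['K'])@np.c_[np.array(d['R']),np.array(d['t'])]
        for k in (0,1):
            r=uv[k]*P[2]-P[k]; r=r/np.linalg.norm(r[:3]); A.append(r[:3]); b.append(-r[3])
    return np.linalg.lstsq(np.array(A),np.array(b),rcond=None)[0]
E
python3 - <<'E'
from h import *
s=ctrl.sense(); print({k:np.round(v,3) for k,v in s.items()})
a=shot('side','s0'); b=shot('top','t0')
for d in (a,b):
    R=np.array(d['R']); print(-R.T@d['t'], R[2], np.diag(d['K']))
for n in ['puller_grip','puller_hook','puller_butt','eye','spring_foot','post_neck','shoe_edge','tray','puller','spring','jar','oil_can','spanner']:
    for nm,d in (('s',a),('t',b)):
        r=ctrl.spot_in(n,d); print(n,nm,[(np.round(q['at'],3),np.round(proj(d,q['at'])[0]),round(q['conf'],2)) for q in r[:2]])
E
```

```text
{'clock': np.float64(0.0), 'joint_positions': array([ 1.148,  0.322, -0.07 ,  1.452,  0.023,  1.371, -0.057]), 'joint_vel': array([-0.002, -0.001,  0.   ,  0.001,  0.001,  0.   ,  0.001]), 'effort': array([ 0.0000e+00, -4.9358e+01, -3.8200e-01, -3.1433e+01,  1.3000e-02,
        1.2000e-02, -0.0000e+00]), 'tcp_pos': array([ 0.275, -0.589,  0.241]), 'tcp_rot': array([-0.153,  0.691, -0.69 ,  0.153]), 'ft_force': array([-0.406, -0.926, -0.421]), 'ft_torque': array([ 0.051,  0.023, -0.022]), 'width': np.float64(0.085)}
[0.11478975 1.29801023 0.78236336] [ 0.30864197 -0.81334945 -0.49315597] [505.61053664 505.61053664   1.        ]
[0.4233119  0.07351497 1.01064449] [ 0.15070733 -0.0154278  -0.98845803] [369.46163973 369.46163973   1.        ]
puller_grip s [(array([0.43 , 0.128, 0.028]), array([361., 221.]), 0.87)]
puller_grip t [(array([0.425, 0.122, 0.031]), array([300., 247.]), 0.77)]
puller_hook s [(array([0.424, 0.126, 0.028]), array([363., 222.]), 0.97)]
puller_hook t [(array([0.429, 0.123, 0.027]), array([300., 246.]), 0.77)]
puller_butt s [(array([0.419, 0.132, 0.023]), array([36
[... 1060 characters left out ...]
]), array([362., 224.]), 0.51)]
spring t [(array([ 0.632, -0.113,  0.049]), array([388., 167.]), 0.62)]
jar s [(array([0.767, 0.037, 0.055]), array([265., 182.]), 0.7)]
jar t [(array([0.765, 0.02 , 0.076]), array([337., 117.]), 0.91), (array([0.428, 0.121, 0.029]), array([301., 246.]), 0.57)]
oil_can s [(array([0.711, 0.165, 0.051]), array([264., 206.]), 0.88), (array([0.424, 0.129, 0.02 ]), array([363., 224.]), 0.68)]
oil_can t [(array([0.71 , 0.144, 0.064]), array([291., 139.]), 0.66)]
spanner s [(array([ 0.632, -0.112,  0.048]), array([322., 170.]), 0.73), (array([ 0.384, -0.216,  0.005]), array([402., 178.]), 0.62)]
spanner t [(array([ 0.388, -0.219,  0.006]), array([428., 259.]), 0.82)]
```

View pics/s0.png

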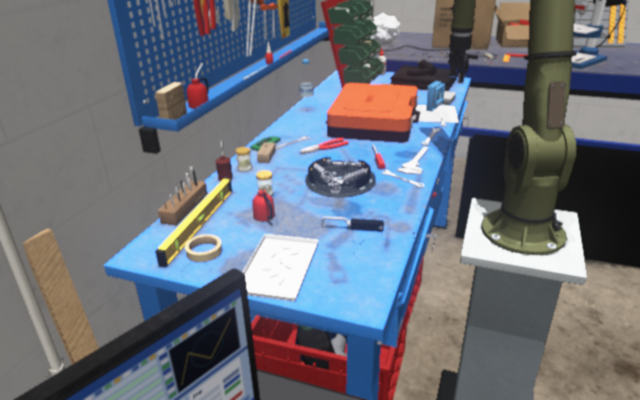

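View pics/t0.png

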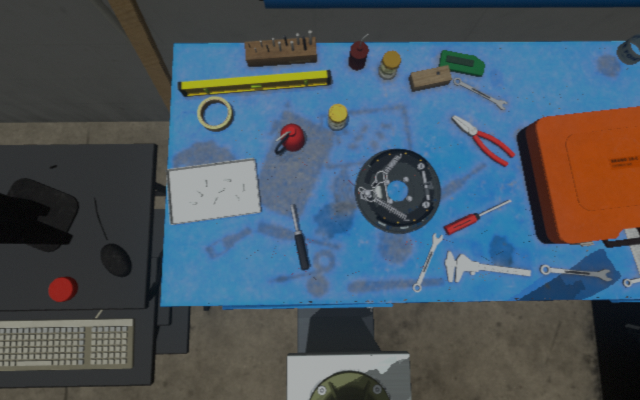

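```bash
python3 - <<'E'
import cv2
a=cv2.imread('pics/t0.png'); 
c=a[130:270,270:450]; cv2.imwrite('pics/t0c.png',cv2.resize(c,None,fx=4.4,fy=4.2,interpolation=cv2.INTER_CUBIC))
a=cv2.imread('pics/s0.png')
c=a[140:260,270:430]; cv2.imwrite('pics/s0c.png',cv2.resize(c,None,fx=5,fy=5,interpolation=cv2.INTER_CUBIC))
E
```

```text
(no output)
```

View pics/t0c.png

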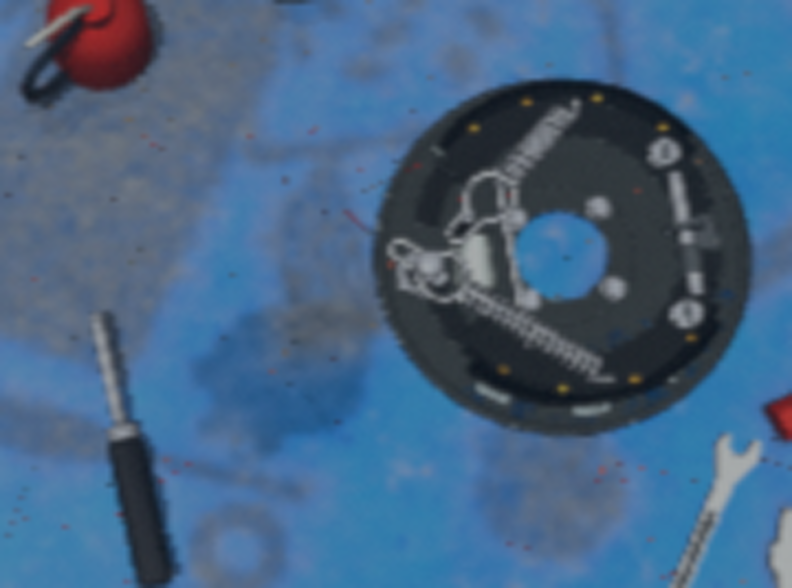

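View pics/s0c.png

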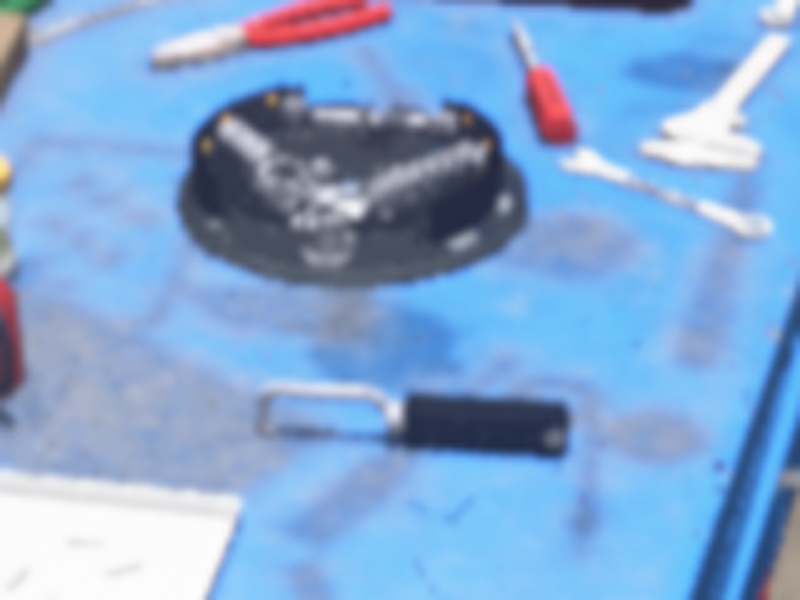

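```bash
python3 - <<'E'
import cv2,numpy as np
def crop(src,x0,y0,w,h,f,out):
    a=cv2.imread(src)[y0:y0+h,x0:x0+w]; a=cv2.resize(a,None,fx=f,fy=f,interpolation=cv2.INTER_LANCZOS4)
    a=np.clip(a.astype(float)*1.5,0,255).astype('uint8')
    for i in range(0,w,5):
        cv2.line(a,(i*f,0),(i*f,8 if i%10 else 16),(0,255,255),1)
        if i%10==0: cv2.putText(a,str(x0+i),(i*f,28),0,.4,(0,255,255),1)
    for i in range(0,h,5):
        cv2.line(a,(0,i*f),(8 if i%10 else 16,i*f),(0,255,255),1)
        if i%10==0: cv2.putText(a,str(y0+i),(18,i*f+4),0,.4,(0,255,255),1)
    cv2.imwrite(out,a)
crop('pics/t0.png',355,145,60,44+16,10,'pics/t0d.png')
crop('pics/s0.png',300,150,80,50,10,'pics/s0d.png')
crop('pics/t0.png',280,200,40,75,8,'pics/t0e.png')
crop('pics/s0.png',315,210,75,30,10,'pics/s0e.png')
E
```

```text
(no output)
```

View pics/t0d.png

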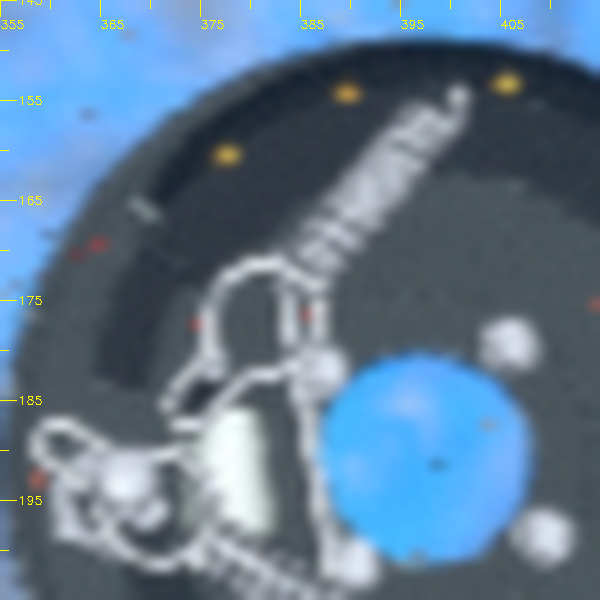

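View pics/s0d.png

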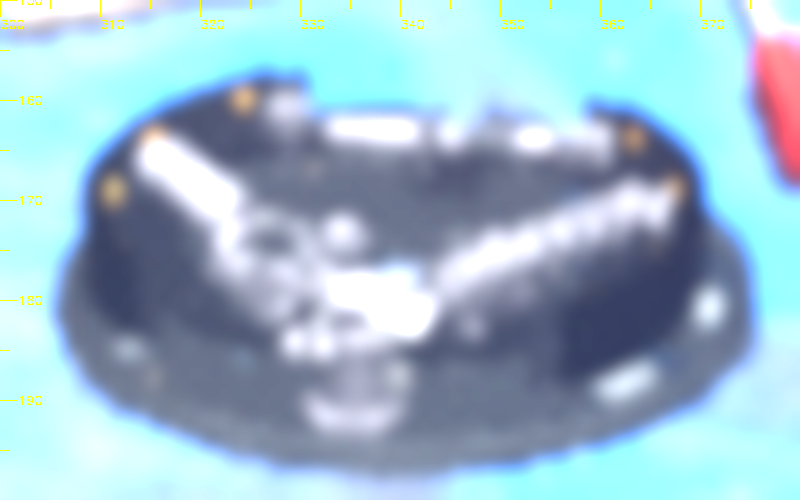

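View pics/t0e.png

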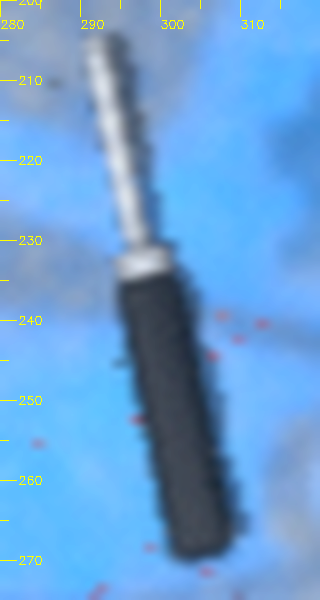

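View pics/s0e.png

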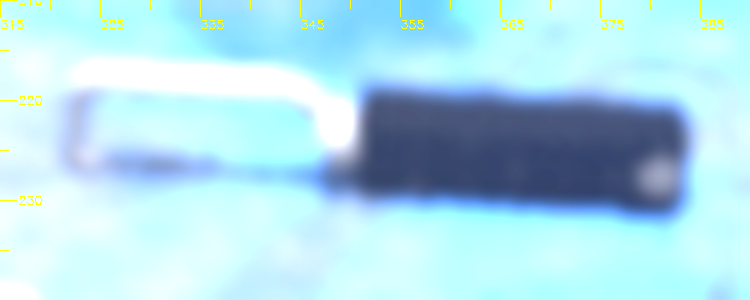

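```bash
python3 - <<'E'
from h import *
a=shot('side'); b=shot('top')
# plate ellipse: dark mask in top
f=b['frame'].astype(int)
m=((f[:,:,2]-f[:,:,0]<40)&(f.sum(2)<330)).astype('uint8'); 
sub=np.zeros_like(m); sub[140:245,345:450]=m[140:245,345:450]
cs,_=cv2.findContours(sub,cv2.RETR_EXTERNAL,cv2.CHAIN_APPROX_NONE); c=max(cs,key=cv2.contourArea)
el=cv2.fitEllipse(c); print(el)
print('plate centre if z=0.01', unproj(b,el[0],0.01), 'sides', unproj(b,[[el[0][0]-el[1][0]/2,el[0][1]],[el[0][0]+el[1][0]/2,el[0][1]]],0.01))
for n,uv,z in [('post',(367.7,192.7),.054),('eyec',(380.4,177.6),.045),('nose',(371,186.7),.045),('foot',(400,154.8),.04),('coilend',(386.3,170.5),.044)]:
    for o in (0,.5): print(n,o,np.round(unproj(b,np.array(uv)-o,z)[0],4))
for n,us,ut in [('post',(337,178),(367.7,192.7)),('post2',(340,179),(367.7,192.7)),('foot',(315,164.5),(400,154.8)),('eyec',(327.5,174.5),(380.4,177.6)),('butt',(382,226),(303.5,269)),('hooktop',(321.5,217.5),(292,204.5))]:
    p=tri([a,b],[np.array(us)-.5,np.array(ut)-.5]); print(n,np.round(p,4),np.round(proj(a,p)[0]+.5-us,1),np.round(proj(b,p)[0]+.5-ut,1))
for nm in ['spring','puller','shoe','tray']:
  for q,d in (('s',a),('t',b)):
    r=ctrl.trace(nm,d)
    for k in r[:1]:
        mm=np.array(k['mask']); ys,xs=np.nonzero(mm); print(nm,q,k['conf'],mm.sum(),xs.min(),xs.max(),ys.min(),ys.max(),xs.mean(),ys.mean())
        cv2.imwrite(f'pics/m_{nm}_{q}.png',mm.astype('uint8')*255)
E
```

```text
((395.5347595214844, 191.3470001220703), (82.56136322021484, 90.27523040771484), 78.26775360107422)
plate centre if z=0.01 [[ 0.5737561  -0.13892245  0.01      ]] sides [[ 0.5750979  -0.02537944  0.01      ]
 [ 0.57241019 -0.25281317  0.01      ]]
post 0 [ 0.5644 -0.0562  0.054 ]
post 0.5 [ 0.5658 -0.055   0.054 ]
eyec 0 [ 0.606  -0.0927  0.045 ]
eyec 0.5 [ 0.6074 -0.0914  0.045 ]
nose 0 [ 0.5817 -0.0667  0.045 ]
nose 0.5 [ 0.5831 -0.0655  0.045 ]
foot 0 [ 0.6691 -0.149   0.04  ]
foot 0.5 [ 0.6705 -0.1477  0.04  ]
coilend 0 [ 0.6254 -0.1094  0.044 ]
coilend 0.5 [ 0.6267 -0.1081  0.044 ]
post [ 0.5634 -0.0549  0.0581] [-0.6 -0.1] [0.2 0.7]
post2 [ 0.559  -0.0564  0.0552] [-2.1 -0.3] [0.7 2.5]
foot [ 0.6688 -0.1455  0.0489] [0.1 0. ] [-0.1 -0.2]
eyec [ 0.6065 -0.0912  0.0466] [-0.2 -0. ] [0.1 0.2]
butt [0.3716 0.1162 0.0192] [ 0.5 -0. ] [-0.1 -0.6]
hooktop [0.541  0.1454 0.0323] [0.5 0.1] [-0.1 -0.5]
spring s 0.44 24 320 332 169 177 324.5416666666667 171.95833333333334
puller s 0.72 466 322 383 216 230 360.6523605150215 223.1716738197425
puller t 0.57 436 291 308 205 269 299.35091743119267 243.79128440366972
shoe s 0.87 408 308 336 157 184 318.6813725490196 169.25735294117646
shoe t 0.56 981 364 430 149 183 396.5310907237513 162.53312945973497
tray s 0.74 3575 244 317 234 300 278.6906293706294 265.9569230769231
tray t 0.97 4923 166 258 158 223 212.11273613650212 190.69876091813936
```

```bash
cat >> h.py <<'E'
def tool():
    s=ctrl.sense(); return np.array(s['tcp_pos']),Rot.from_quat(s['tcp_rot']).as_matrix(),s
def plan(pos,yawx):
    """shift in tool axes (mm) to pos, and turn about tool y so that tool x has world yaw yawx"""
    p,R,s=tool(); sh=R.T@(np.array(pos)-p)*1000
    cur=np.arctan2(R[1,0],R[0,0]); dy=(yawx-cur+np.pi)%(2*np.pi)-np.pi
    # tool y down => turn about tool y = -yaw
    turn=dy*np.sign(R[2,1])
    print('tcp',np.round(p,4),'yaw x',round(cur,3),'toolR',np.round(R,2).tolist()); print('shift mm',np.round(sh,1),'turn',round(turn,3),'rows lin',round(np.linalg.norm(sh)/41.7,1),'q7',round(s['joint_positions'][6],2),'bearing',round(np.arctan2(p[1],p[0]),3),'F',np.round(s['ft_force'],2),'w',round(float(s['width']),4),'t',s['clock'])
    return sh,turn
E
python3 - <<'E'
from h import *
plan([.419,.1245,.12],.171)
plan([.419,.1245,.12],.171+np.pi)
b=shot('top')
m=cv2.imread('pics/m_tray_t.png',0); cs,_=cv2.findContours(m,cv2.RETR_EXTERNAL,cv2.CHAIN_APPROX_NONE)
r=cv2.minAreaRect(max(cs,key=len)); bp=cv2.boxPoints(r); print(unproj(b,bp,.014)); q=unproj(b,[r[0]],.014); print(q)
E
```

```text
tcp [ 0.2749 -0.589   0.2424] yaw x -2.705 toolR [[-0.91, -0.0, 0.42], [-0.42, -0.0, -0.91], [0.0, -1.0, 0.0]]
shift mm [-432.4  122.3 -585.6] turn -2.876 rows lin 17.7 q7 -0.06 bearing -1.134 F [0.4  0.52 0.57] w 0.0859 t 1.9
tcp [ 0.2749 -0.589   0.2424] yaw x -2.705 toolR [[-0.91, -0.0, 0.42], [-0.42, -0.0, -0.91], [0.0, -1.0, 0.0]]
shift mm [-432.4  122.3 -585.6] turn 0.266 rows lin 17.7 q7 -0.06 bearing -1.134 F [0.4  0.52 0.57] w 0.0859 t 1.9
[[0.64260071 0.49743979 0.014     ]
 [0.67318849 0.25063823 0.014     ]
 [0.51961658 0.22893571 0.014     ]
 [0.49094639 0.47043822 0.014     ]]
[[0.5806681  0.36222594 0.014     ]]
```

```bash
python3 - <<'E'
from h import *
plan([.50,-.2,.2],0.171)
E
```

```text
tcp [ 0.275  -0.589   0.2424] yaw x -2.705 toolR [[-0.91, 0.0, 0.42], [-0.42, -0.0, -0.91], [0.0, -1.0, 0.0]]
shift mm [-368.5   42.3 -257.3] turn -2.876 rows lin 10.8 q7 -0.06 bearing -1.134 F [-0.08  0.46  0.21] w 0.0855 t 1.95
```

Request:
jog_arm:
  series: "0 -60 5 -40 -0.12; 0 -100 10 -65 -0.24; 0 -135 15 -90 -0.36; 0 -170 20 -115 -0.48; 0 -205 25 -140 -0.6; 0 -240 30 -165 -0.72; 0 -275 35 -190 -0.84; 0 -310 40 -215 -0.96; 0 -345 40 -240 -1.08; 0 -368 42 -257 -1.2; 0 -368 42 -257 -1.32; 0 -368 42 -257 -1.44"

```text
clock: 2.95
tcp_pos: [0.5034, -0.1911, 0.2006]
tcp_rot: [-0.572, 0.413, -0.413, 0.576]
ft_force: [-0.1, 1.0, -0.1]
width: 0.0854
```

```bash
python3 - <<'E'
from h import *
plan([.419,.1245,.12],.171)
E
```

```text
tcp [ 0.5034 -0.1911  0.2006] yaw x -1.247 toolR [[0.32, 0.0, 0.95], [-0.95, 0.0, 0.32], [-0.0, -1.0, 0.0]]
shift mm [-325.8   81.6   20.2] turn -1.418 rows lin 8.1 q7 0.59 bearing -0.363 F [-0.12  0.99 -0.09] w 0.0854 t 2.95
```

Request:
jog_arm:
  series: "0 -40 5 2 -0.12; 0 -80 10 5 -0.24; 0 -120 20 8 -0.36; 0 -160 30 10 -0.48; 0 -200 40 12 -0.6; 0 -240 50 15 -0.72; 0 -280 65 18 -0.84; 0 -315 75 20 -0.96; 0 -326 82 20 -1.08; 0 -326 82 20 -1.2; 0 -326 82 20 -1.32; 0 -326 82 20 -1.418"

```text
clock: 3.95
tcp_pos: [0.4186, 0.1251, 0.1196]
tcp_rot: [-0.703, -0.064, 0.062, 0.705]
ft_force: [-0.2, -0.2, -0.7]
width: 0.0853
```

```bash
python3 - <<'E'
from h import *
b=shot('top','t1');a=shot('side','s1')
plan([.419,.1245,.0145],.171)
for n,d in (('t',b),('s',a)):
    f=d['frame'][...,::-1]
    c=f[195:280,265:345] if n=='t' else f[180:245,310:400]
    cv2.imwrite(f'pics/{n}1c.png',cv2.resize(c,None,fx=7,fy=7,interpolation=cv2.INTER_CUBIC))
E
```

```text
tcp [0.4188 0.1248 0.1198] yaw x 0.172 toolR [[0.99, 0.0, -0.17], [0.17, 0.0, 0.99], [0.0, -1.0, 0.0]]
shift mm [ -0.2 105.3  -0.6] turn 0.001 rows lin 2.5 q7 1.41 bearing 0.29 F [ 0.06 -1.01 -0.81] w 0.0858 t 4.05
```

View pics/t1c.png

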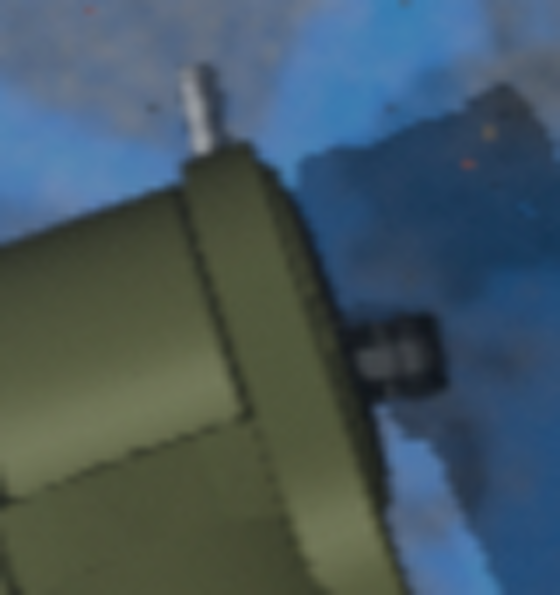

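View pics/s1c.png

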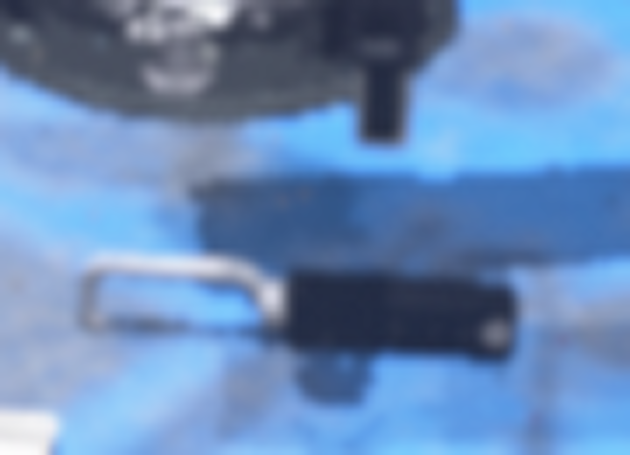

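Request:
jog_arm:
  series: "0 0 40 0 0; 0 0 75 -0.5 0; 0 0 95 -0.5 0; 0 0 104 -0.5 0; 0 0 104 -0.5 0; 1 0 104 -0.5 0; 1 0 104 -0.5 0; 1 0 104 -0.5 0; 1 0 104 -0.5 0; 1 0 104 -0.5 0; 1 0 104 -0.5 0; 1 0 104 -0.5 0"

```text
clock: 5.05
tcp_pos: [0.4203, 0.1245, 0.0168]
tcp_rot: [-0.704, -0.063, 0.059, 0.705]
ft_force: [0.0, -1.1, 7.6]
width: 0.0208
```

```bash
python3 - <<'E'
from h import *
plan([.419,.1245,.1],.171)
b=shot('top','t2');a=shot('side','s2')
for n,d in (('t',b),('s',a)):
    f=d['frame'][...,::-1]
    c=f[195:280,265:345] if n=='t' else f[180:245,310:400]
    cv2.imwrite(f'pics/{n}2c.png',cv2.resize(c,None,fx=7,fy=7,interpolation=cv2.INTER_CUBIC))
E
```

```text
tcp [0.4203 0.1245 0.0168] yaw x 0.172 toolR [[0.99, 0.01, -0.17], [0.17, 0.0, 0.99], [0.01, -1.0, 0.0]]
shift mm [ -0.8 -83.2   0.4] turn 0.001 rows lin 2.0 q7 1.23 bearing 0.288 F [ 0.03 -1.13  7.64] w 0.0208 t 5.05
```

View pics/s2c.png

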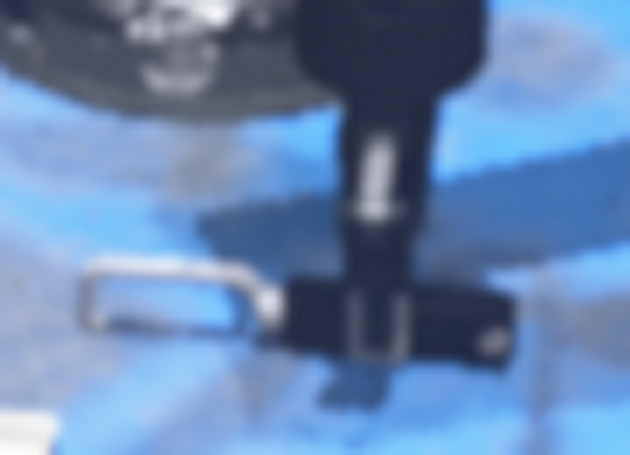

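```bash
python3 - <<'E'
from h import *
plan([.513,-.008,.1],-.727)
E
```

```text
tcp [0.4203 0.1245 0.0168] yaw x 0.172 toolR [[0.99, 0.01, -0.17], [0.17, 0.0, 0.99], [0.01, -1.0, 0.0]]
shift mm [  69.1  -83.1 -146.2] turn 0.899 rows lin 4.4 q7 1.23 bearing 0.288 F [-0.44 -0.94  6.09] w 0.0209 t 5.15
```

Request:
jog_arm:
  series: "1 0 -30 0 0; 1 0 -60 0 0; 1 5 -83 -10 0.1; 1 14 -83 -30 0.2; 1 22 -83 -50 0.32; 1 32 -83 -70 0.44; 1 42 -83 -90 0.55; 1 52 -83 -110 0.66; 1 62 -83 -130 0.78; 1 69 -83 -146 0.88; 1 69 -83 -146 0.9; 1 69 -83 -146 0.9"

```text
clock: 6.15
tcp_pos: [0.5126, -0.0085, 0.0995]
tcp_rot: [-0.659, 0.252, -0.253, 0.662]
ft_force: [0.1, 1.2, -1.4]
width: 0.0212
```

```bash
cat >> h.py <<'E'
def crop(d,x0,y0,w,h,f,out,marks=()):
    a=d['frame'][y0:y0+h,x0:x0+w,::-1]; a=cv2.resize(a,None,fx=f,fy=f,interpolation=cv2.INTER_LANCZOS4)
    a=np.clip(a.astype(float)*1.5,0,255).astype('uint8')
    for i in range(0,w,5):
        cv2.line(a,(i*f,0),(i*f,8 if i%10 else 16),(0,255,255),1)
        if i%10==0: cv2.putText(a,str(x0+i),(i*f,28),0,.4,(0,255,255),1)
    for i in range(0,h,5):
        cv2.line(a,(0,i*f),(8 if i%10 else 16,i*f),(0,255,255),1)
        if i%10==0: cv2.putText(a,str(y0+i),(18,i*f+4),0,.4,(0,255,255),1)
    for X in marks:
        u=(proj(d,X)[0]+.5-[x0,y0])*f; cv2.circle(a,tuple(int(v) for v in u),3,(0,0,255),-1)
    cv2.imwrite('pics/'+out+'.png',a)
E
python3 - <<'E'
from h import *
plan([.513,-.008,.1],-.727)
p,R,_=tool(); hk=p+R@[.126,.0018+.0065,0]; hk=p+R[:,0]*.126-[0,0,.0083]; print(hk)
b=shot('top','t3');a=shot('side','s3')
crop(b,325,145,78,60,10,'t3c',[hk,hk+[0,0,.0225]]); crop(a,305,145,78,50,10,'s3c',[hk,hk+[0,0,.0225]])
E
```

```text
tcp [ 0.5126 -0.0085  0.0995] yaw x -0.73 toolR [[0.74, 0.0, 0.67], [-0.67, 0.0, 0.74], [0.0, -1.0, 0.01]]
shift mm [-0.  -0.5  0.6] turn -0.003 rows lin 0.0 q7 0.69 bearing -0.017 F [ 0.09  1.17 -1.44] w 0.0212 t 6.15
[ 0.60649725 -0.0925331   0.09121879]
```

View pics/t3c.png

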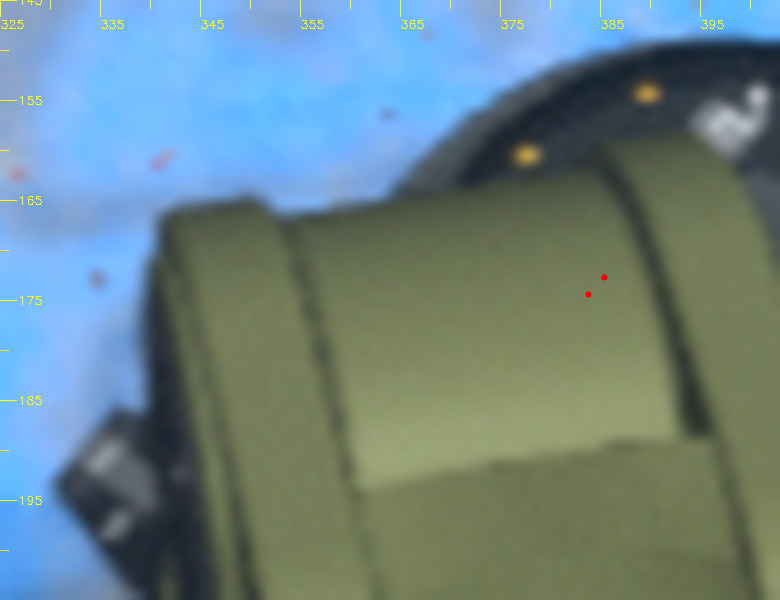

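View pics/s3c.png

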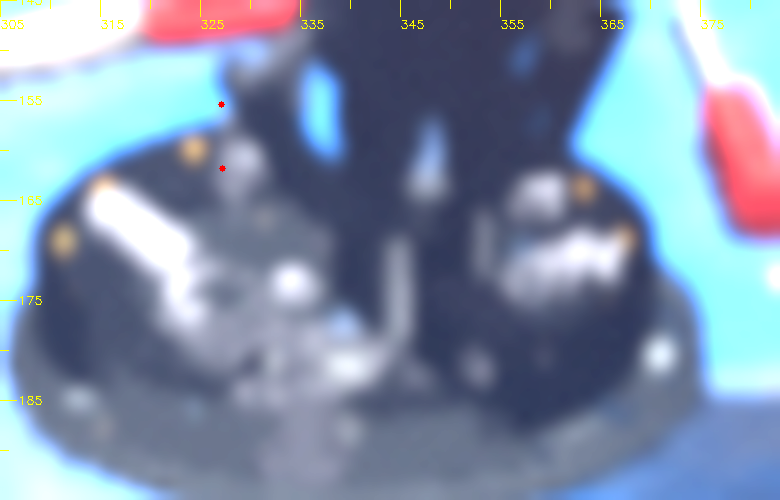

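```bash
python3 - <<'E'
from h import *
f=cv2.imread('pics/s3.png')[90:240,280:440]; cv2.imwrite('pics/s3d.png',cv2.resize(f,None,fx=5,fy=4,interpolation=cv2.INTER_CUBIC))
E
```

```text
(no output)
```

View pics/s3d.png

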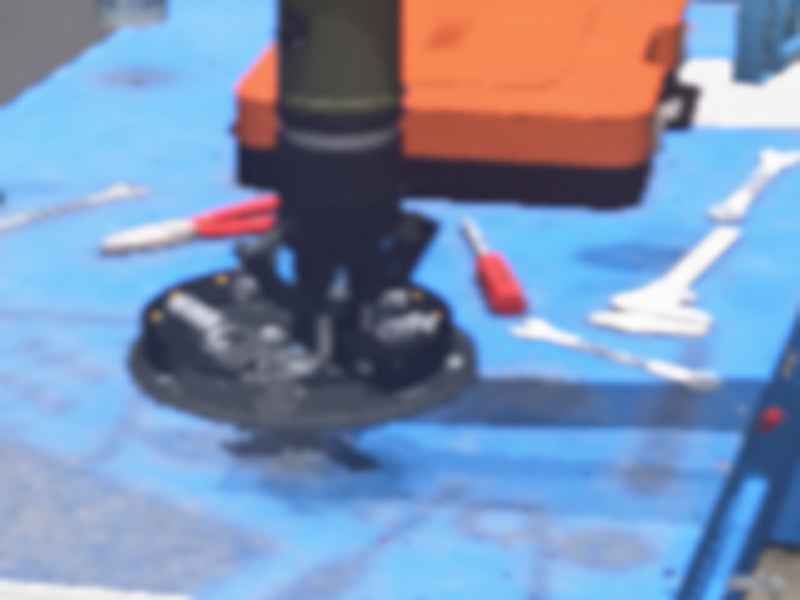

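```bash
python3 - <<'E'
from h import *
p=[cv2.imread(f'pics/{n}.png')[140:170,315:345] for n in ('s0','s3')]
cv2.imwrite('pics/cmp.png',np.hstack([np.clip(cv2.resize(x,None,fx=13,fy=13,interpolation=cv2.INTER_CUBIC)*1.3,0,255).astype('uint8') for x in p]))
E
```

```text
(no output)
```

View pics/cmp.png

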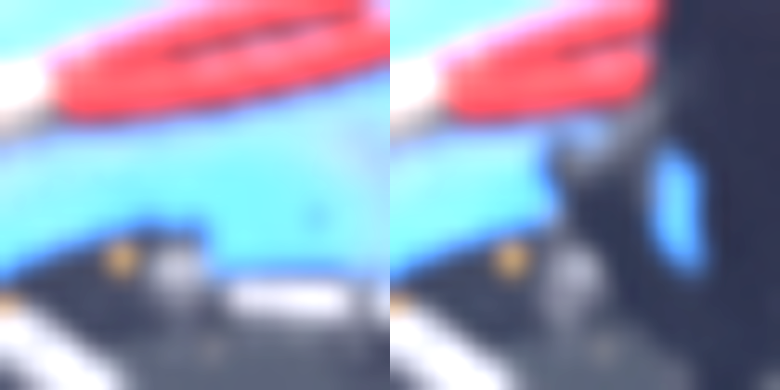

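```bash
cat >> h.py <<'E'
def puller_pts(g,yaw,pitch,roll=0):
    R=Rot.from_euler('ZYX',[yaw,-pitch,roll]).as_matrix()
    L=np.array([[-.049,0,-.015],[-.049,0,.015],[.046,0,.015],[.046,0,-.015],[-.049,0,-.015]])
    S=np.array([[.065,0,.016],[.126,0,.016],[.126,0,-.0115],[.118,0,-.0115]])
    return g+L@R.T,g+S@R.T
def overlay(d,g,yaw,pitches,x0,y0,w,h,f,out):
    a=d['frame'][y0:y0+h,x0:x0+w,::-1]; a=np.clip(cv2.resize(a,None,fx=f,fy=f,interpolation=cv2.INTER_CUBIC)*1.3,0,255).astype('uint8')
    cols=[(0,0,255),(0,255,255),(0,255,0),(255,0,255)]
    for pt,c in zip(pitches,cols):
        for Q in puller_pts(g,yaw,pt):
            u=((proj(d,Q)+.5-[x0,y0])*f).astype(int); cv2.polylines(a,[u.reshape(-1,1,2)],False,c,1)
    cv2.imwrite('pics/'+out+'.png',a)
E
python3 - <<'E'
from h import *
p,R,_=tool(); a=shot('side')
g=p-[0,0,.0018]
overlay(a,g,-.73,[0,.08,.16],310,130,70,60,11,'o1')
E
```

```text
(no output)
```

View pics/o1.png

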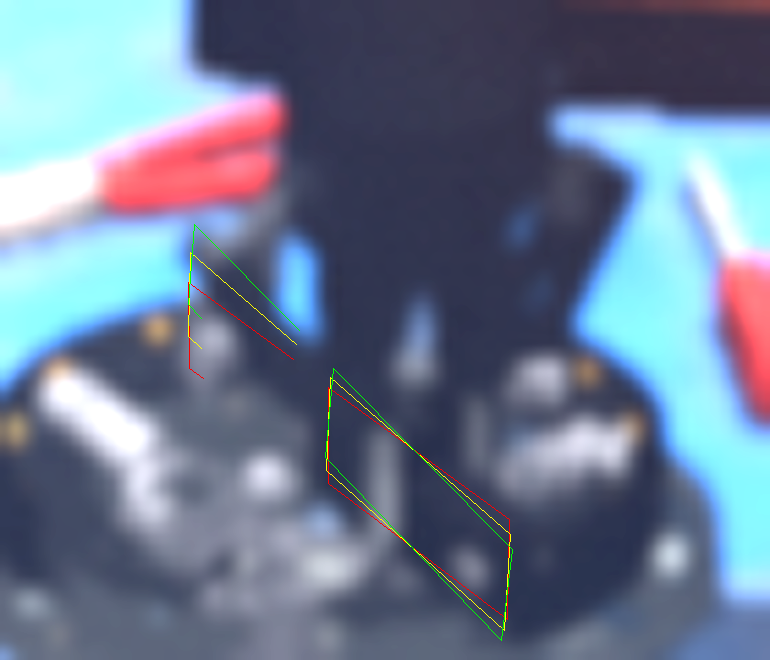

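```bash
python3 - <<'E'
from h import *
a=shot('side'); 
for n,x0,y0 in (('s2',315,200),('s0',315,200)):
    d=dict(a); d['frame']=cv2.imread(f'pics/{n}.png')[...,::-1]
    overlay(d,np.array([.4203,.1245,.015]),.172,[0],x0,y0,75,36,10,'o_'+n)
b=shot('top'); b['frame']=cv2.imread('pics/t0.png')[...,::-1]
overlay(b,np.array([.4203,.1245,.015]),.172,[0],275,195,45,80,8,'o_t0')
x=np.vstack([cv2.imread('pics/o_s2.png'),cv2.imread('pics/o_s0.png')]); cv2.imwrite('pics/o_s.png',x[:, :])
d=cv2.absdiff(cv2.imread('pics/s3.png'),cv2.imread('pics/s0.png'))[130:190,310:380]; cv2.imwrite('pics/diff.png',np.clip(cv2.resize(d,None,fx=10,fy=10)*3.,0,255))
E
```

```text
[ WARN:0@7.806] global loadsave.cpp:1063 imwrite_ Unsupported depth image for selected encoder is fallbacked to CV_8U.
```

View pics/o_s.png

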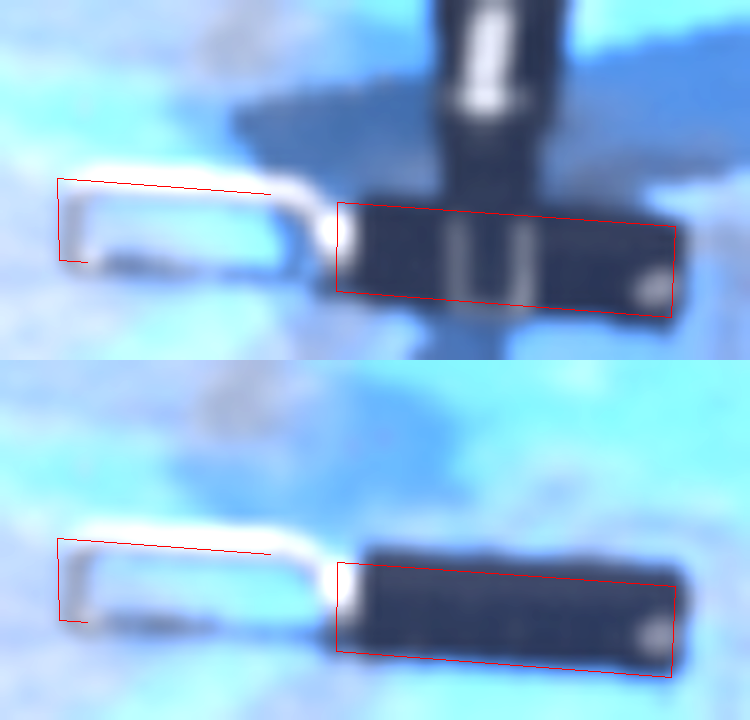

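View pics/o_t0.png

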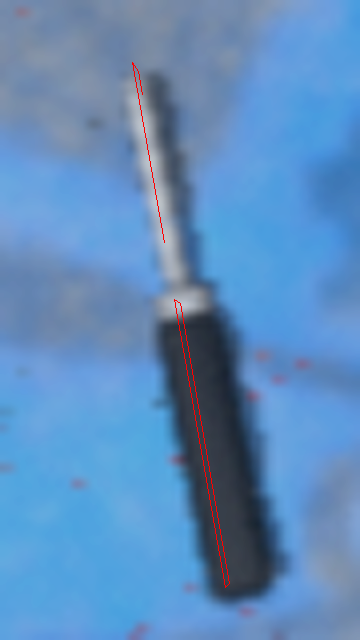

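View pics/diff.png

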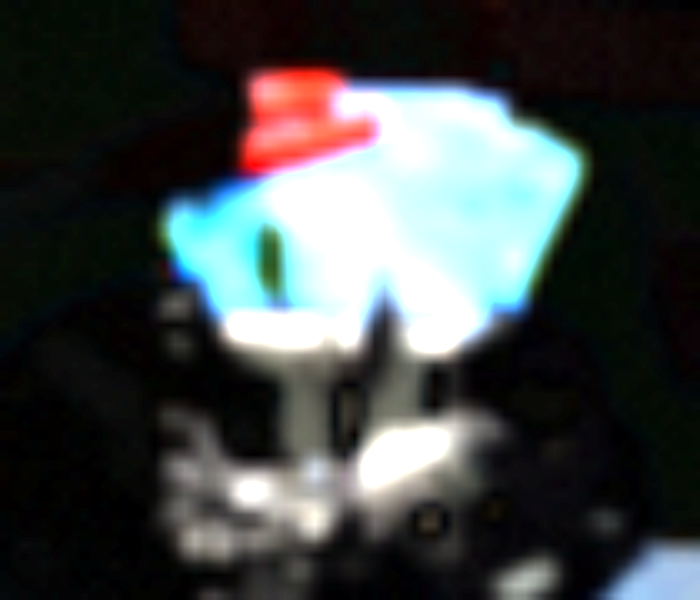

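```bash
python3 - <<'E'
from h import *
p,R,_=tool(); a=shot('side')
for off in (.123,.126):
  for z in (-.0075-.0083,-.0083,.0142-.0):
    print(off,proj(a,p+R[:,0]*off+[0,0,z])[0]+.5)
x=np.hstack([np.clip(cv2.resize(cv2.imread(f'pics/{n}.png')[152:172,318:338].astype(np.uint8),None,fx=19,fy=19,interpolation=cv2.INTER_CUBIC)*2.,0,255).astype('uint8') for n in('s0','s3')]); cv2.imwrite('pics/cmp2.png',x)
E
```

```text
0.123 [327.52013205 164.40020594]
0.123 [327.4862586  162.27945556]
0.123 [327.38370342 155.85867685]
0.126 [327.06266003 164.05563522]
0.126 [327.02779144 161.93711978]
0.126 [326.92222473 155.52319142]
```

View pics/cmp2.png

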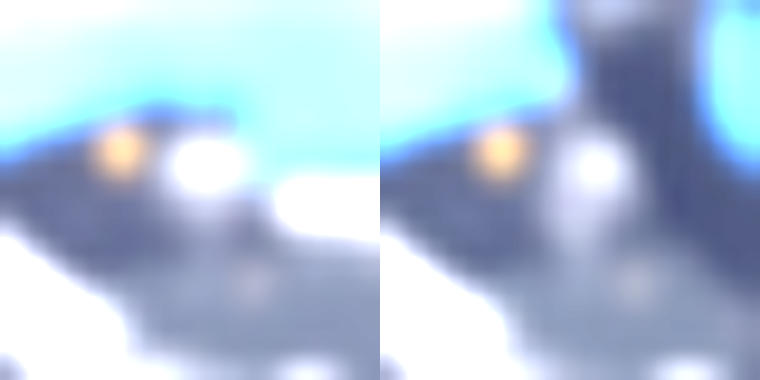

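Request:
jog_arm:
  series: "1 3 0 1 0; 1 3 10 1 0.01; 1 3 22 1 0; 1 3 32 1 0; 1 3 38 1 0; 1 3 38 1 0"

```text
clock: 6.95
tcp_pos: [0.5137, -0.008, 0.0595]
tcp_rot: [-0.66, 0.251, -0.251, 0.662]
ft_force: [0.4, 0.6, -1.2]
width: 0.0207
```

```bash
python3 - <<'E'
from h import *
plan([.515,-.0095,.05],-.72)
p,R,_=tool(); a=shot('side','s4')
hk=p+R[:,0]*.123-[0,0,.0083]; print(hk, proj(a,hk)+.5)
crop(a,305,145,60,50,13,'s4c',[hk,hk+[0,0,.0225],[.607,-.0918,.045]])
E
```

```text
tcp [ 0.5137 -0.008   0.0595] yaw x -0.726 toolR [[0.75, 0.0, 0.66], [-0.66, 0.0, 0.75], [-0.0, -1.0, 0.0]]
shift mm [ 2.   9.5 -0.3] turn -0.006 rows lin 0.2 q7 0.66 bearing -0.016 F [ 0.44  0.58 -1.23] w 0.0207 t 6.95
[ 0.60567734 -0.0897044   0.05095376] [[327.40029583 173.50099556]]
```

View pics/s4c.png

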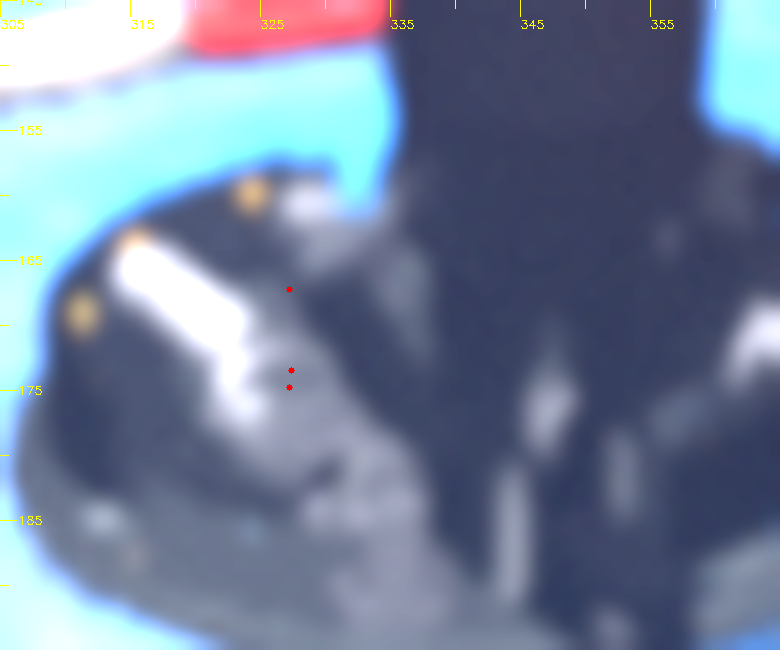

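Request:
jog_arm:
  series: "1 1.5 2 0 0.0; 1 1.5 6 0 0; 1 1.5 9.5 0 0; 1 1.5 9.5 0 0"

```text
clock: 7.33
tcp_pos: [0.5152, -0.009, 0.0504]
tcp_rot: [-0.66, 0.251, -0.251, 0.662]
ft_force: [-0.1, 0.0, -0.7]
width: 0.0211
```

```bash
python3 - <<'E'
from h import *
plan([.515,-.0095,.05],-.72)
p,R,_=tool(); a=shot('side','s5')
hk=p+R[:,0]*.123-[0,0,.0083]; print(hk, proj(a,hk)+.5)
crop(a,305,145,60,50,13,'s5c',[])
E
```

```text
tcp [ 0.5152 -0.009   0.0504] yaw x -0.726 toolR [[0.75, 0.0, 0.66], [-0.66, 0.0, 0.75], [-0.0, -1.0, 0.0]]
shift mm [ 0.2  0.4 -0.5] turn -0.006 rows lin 0.0 q7 0.65 bearing -0.017 F [-0.1   0.01 -0.7 ] w 0.0211 t 7.3333
[ 0.60715631 -0.09067977  0.04191233] [[327.10936578 175.80304115]]
```

View pics/s5c.png

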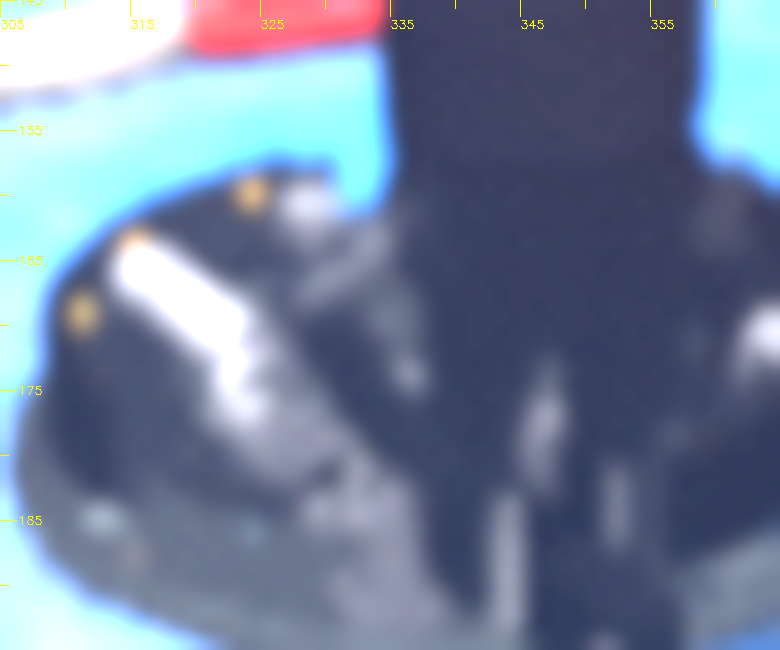

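Request:
jog_arm:
  series: "1 -6 0 0 0; 1 -12 0 0 0; 1 -18 0 0 0; 1 -24 0 0 0; 1 -30 0 0 0; 1 -34 0 0 0; 1 -38 0 0 0; 1 -38 0 0 0"

```text
clock: 8.05
tcp_pos: [0.4871, 0.0166, 0.0513]
tcp_rot: [-0.66, 0.25, -0.251, 0.662]
ft_force: [-0.6, 0.4, 1.5]
width: 0.0213
```

```bash
python3 - <<'E'
from h import *
plan([.515,-.0095,.05],-.72)
p,R,_=tool(); a=shot('side','s6');b=shot('top','t6')
hk=p+R[:,0]*.123-[0,0,.0083]; print(hk, proj(a,hk)+.5)
crop(a,305,145,60,50,13,'s6c',[hk])
crop(b,355,145,60,60,10,'t6c',[hk])
E
```

```text
tcp [0.4871 0.0166 0.0513] yaw x -0.725 toolR [[0.75, 0.0, 0.66], [-0.66, 0.0, 0.75], [0.0, -1.0, 0.0]]
shift mm [38.2  1.3 -1. ] turn -0.005 rows lin 0.9 q7 0.62 bearing 0.034 F [-0.63  0.42  1.47] w 0.0213 t 8.05
[ 0.57911912 -0.06500055  0.04305778] [[332.76391695 180.1049063 ]]
```

View pics/s6c.png

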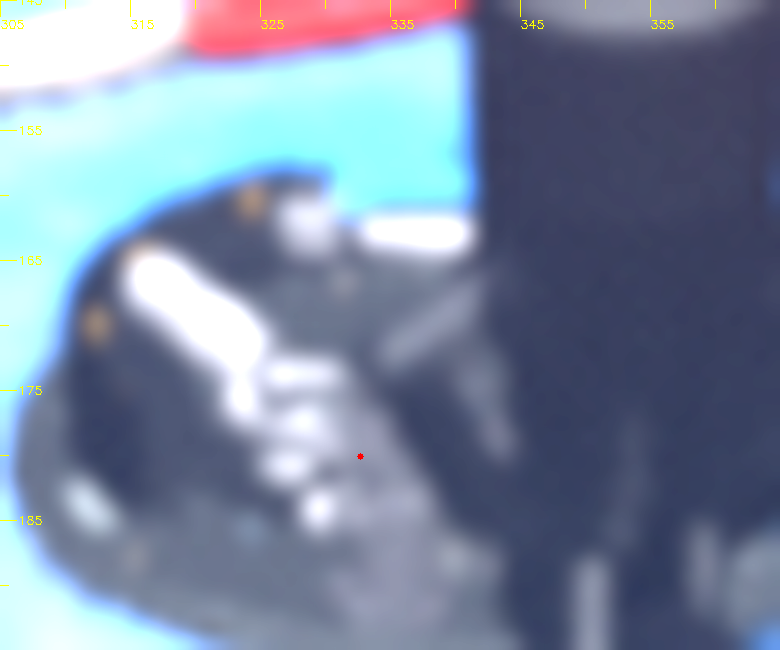

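View pics/t6c.png

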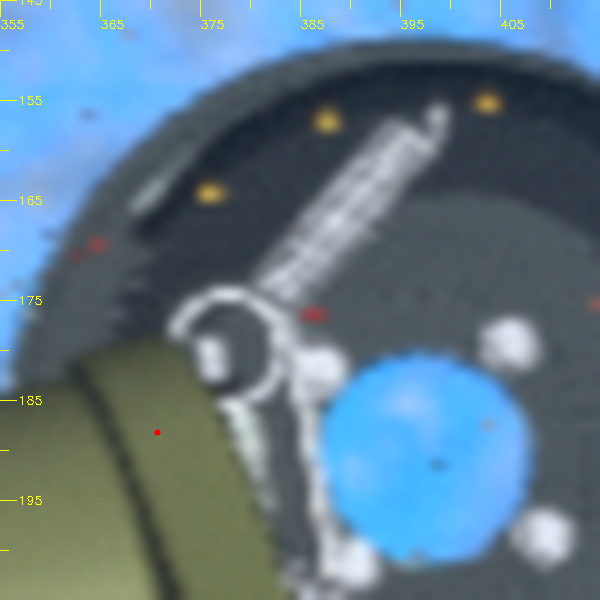

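Request:
jog_arm:
  series: "1 -1 -3 0 0; 1 -2 -7 0 0; 1 -3 -12 0 0; 1 -3 -17 0 0; 1 -3 -22 0 0; 1 -3 -25 0 0; 1 -3 -25 0 0"

```text
clock: 8.73
tcp_pos: [0.4889, 0.0155, 0.0773]
tcp_rot: [-0.659, 0.248, -0.255, 0.663]
ft_force: [11.4, -6.9, -9.7]
width: 0.0208
```

```bash
python3 - <<'E'
from h import *
plan([.515,-.0095,.05],-.72)
p,R,_=tool(); a=shot('side','s7');b=shot('top','t7')
hk=p+R[:,0]*.123-[0,0,.0083]; print(hk, proj(a,hk)+.5)
crop(a,305,145,60,50,13,'s7c',[hk])
crop(b,355,145,60,60,10,'t7c',[hk])
E
```

```text
tcp [0.4889 0.0155 0.0773] yaw x -0.728 toolR [[0.75, 0.01, 0.67], [-0.67, 0.0, 0.75], [0.01, -1.0, 0.01]]
shift mm [35.9 27.5 -1.5] turn -0.008 rows lin 1.1 q7 0.65 bearing 0.032 F [11.43 -6.89 -9.75] w 0.0208 t 8.7333
[ 0.58076889 -0.06634186  0.06986326] [[332.32637107 172.33097025]]
```

View pics/s7c.png

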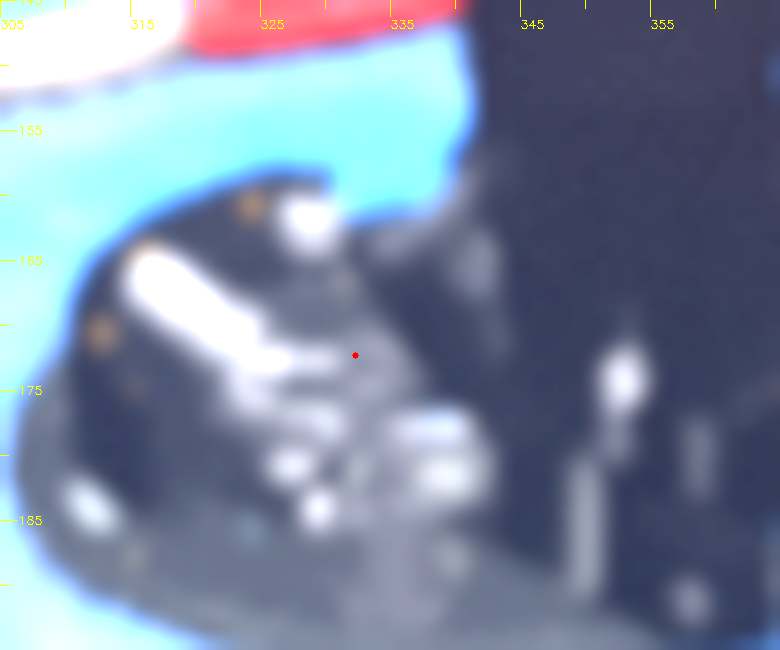

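View pics/t7c.png

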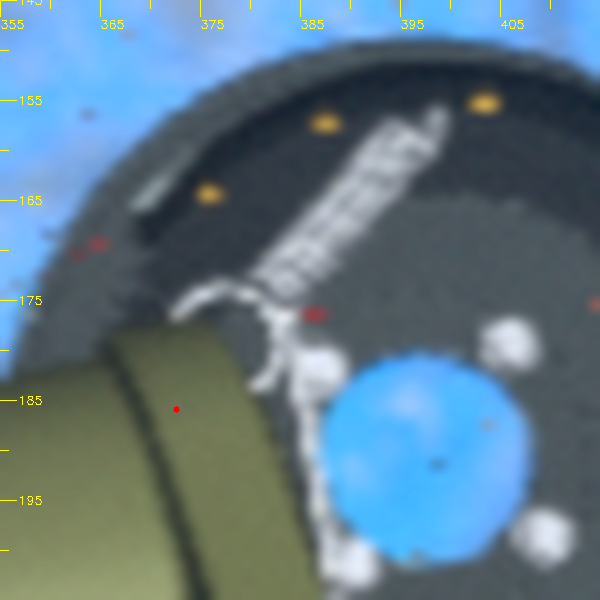

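```bash
python3 - <<'E'
from h import *
p,R,_=tool(); a=shot('side')
g=p-R[:,0]*.003-[0,0,.0018]
overlay(a,g,-.728,[0,-.08,-.16],310,140,70,60,11,'o7')
print(ctrl.sense()['ft_torque'])
E
```

```text
[-1.16713218 -2.21381121  0.25521696]
```

View pics/o7.png

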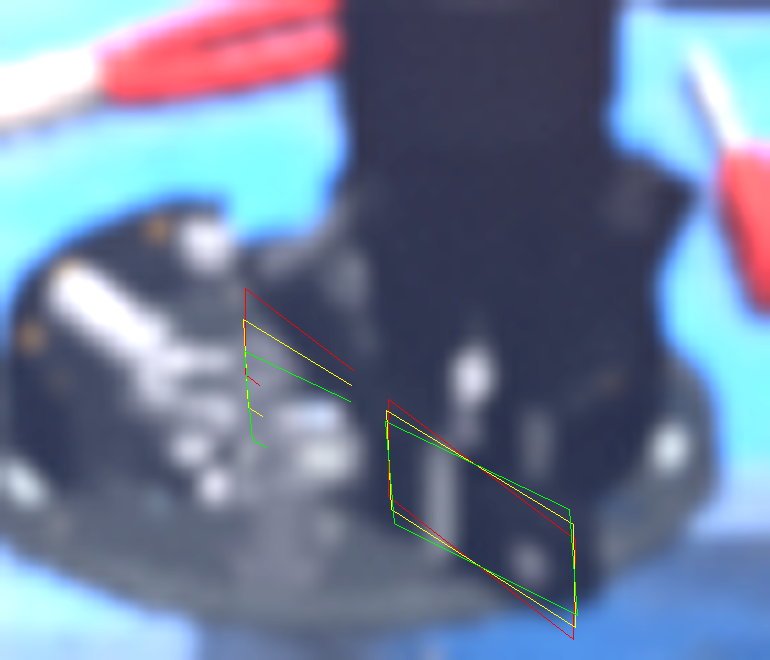

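```bash
python3 - <<'E'
from h import *
p,R,_=tool(); a=shot('side')
# check with s0/s2 pose first
def dot(g,yaw,pitch,L): return proj(a,g+Rot.from_euler('ZYX',[yaw,-pitch,0]).as_matrix()@L)[0]+.5
g2=np.array([.4203,.1245,.015])-.003*np.array([np.cos(.172),np.sin(.172),0])
for L in ([-.042,.011,-.006],[-.049,0,0],[-.042,0.011,0]): print('s2',L,dot(g2,.172,0,np.array(L)))
g=p-R[:,0]*.003-[0,0,.0018]
for pt in (0.05,0,-.08,-.16): print(pt,dot(g,-.728,pt,np.array([-.042,.011,-.006])),dot(g,-.728,pt,np.array([-.049,-.011,-.015])))
E
```

```text
s2 [-0.042, 0.011, -0.006] [380.53218658 231.02892718]
s2 [-0.049, 0, 0] [383.39359668 227.30653824]
s2 [-0.042, 0.011, 0] [380.61229028 229.2207303 ]
0.05 [357.60326187 195.93363348] [365.12486438 197.79209787]
0 [357.67866523 195.35513889] [365.2946278  197.18296844]
-0.08 [357.75951557 194.38751621] [365.51989004 196.14617418]
-0.16 [357.79076597 193.37377822] [365.68650275 195.03870744]
```

```bash
python3 - <<'E'
from h import *
a=shot('side')
def dot(p,yaw,pitch,L):
    x=np.array([np.cos(yaw),np.sin(yaw),0]); g=np.array(p)-.003*x-[0,0,.0018]
    return proj(a,g+Rot.from_euler('ZYX',[yaw,-pitch,0]).as_matrix()@np.array(L))[0]+.5
L=[-.042,.011,0]
for n,p,y in (('s3',(.5126,-.0085,.0995),-.73),('s4',(.5137,-.008,.0595),-.726),('s5',(.5152,-.009,.0504),-.726),('s6',(.4871,.0166,.0513),-.725),('s7',(.4889,.0155,.0773),-.728)):
    print(n,dot(p,y,0,L),dot(p,y,-.1,L))
x=[]
for n in ('s3','s4','s6','s7'):
    f=cv2.imread(f'pics/{n}.png')[165:215,340:375]; x.append(np.clip(cv2.resize(f,None,fx=5.6,fy=11,interpolation=cv2.INTER_CUBIC)*2.,0,255).astype('uint8'))
cv2.imwrite('pics/dots.png',np.hstack(x))
E
```

```text
s3 [352.29048727 181.91922355] [352.26680798 180.61984147]
s4 [351.81606326 193.88528316] [351.79185134 192.61819945]
s5 [351.40176264 196.33193893] [351.37711945 195.0727937 ]
s6 [358.11723326 201.51177676] [358.10069325 200.23382684]
s7 [357.71687759 193.46217063] [357.69987251 192.16376462]
```

View pics/dots.png

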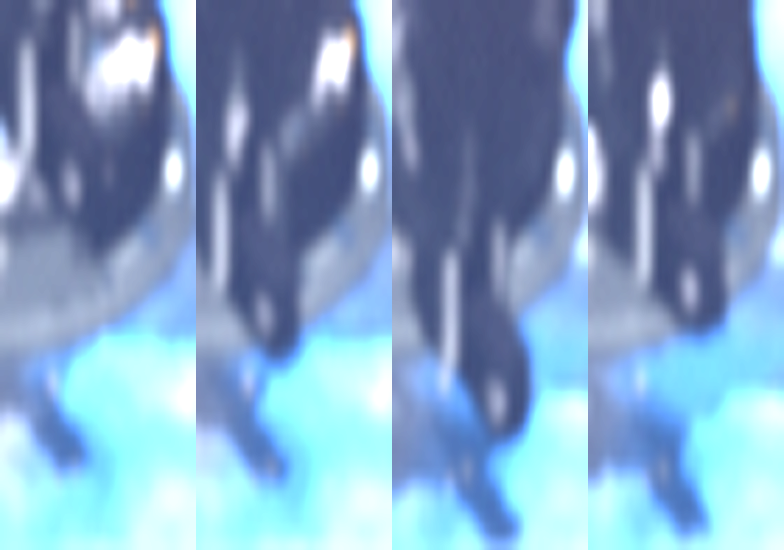

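Request:
jog_arm:
  series: "1 0 2 0 0; 1 0 5 0 0; 1 0 8 0 0; 1 3 8 0 0; 1 6 8 0 0; 1 6 8 0 0"

```text
clock: 9.48
tcp_pos: [0.4932, 0.0115, 0.0688]
tcp_rot: [-0.659, 0.249, -0.255, 0.663]
ft_force: [0.3, -0.4, -0.6]
width: 0.0213
```

```bash
python3 - <<'E'
from h import *
plan([.515,-.0095,.05],-.72)
p,R,_=tool(); a=shot('side','s8');b=shot('top','t8')
print(ctrl.sense()['ft_torque'])
crop(a,305,145,60,50,13,'s8c',[])
crop(b,355,145,60,60,10,'t8c',[])
E
```

```text
tcp [0.4932 0.0115 0.0688] yaw x -0.728 toolR [[0.75, 0.01, 0.67], [-0.67, 0.0, 0.75], [0.01, -1.0, 0.01]]
shift mm [30.1 19.  -1.3] turn -0.008 rows lin 0.9 q7 0.64 bearing 0.023 F [ 0.34 -0.45 -0.55] w 0.0213 t 9.4833
[ 0.0053138   0.004626   -0.02811986]
```

View pics/s8c.png

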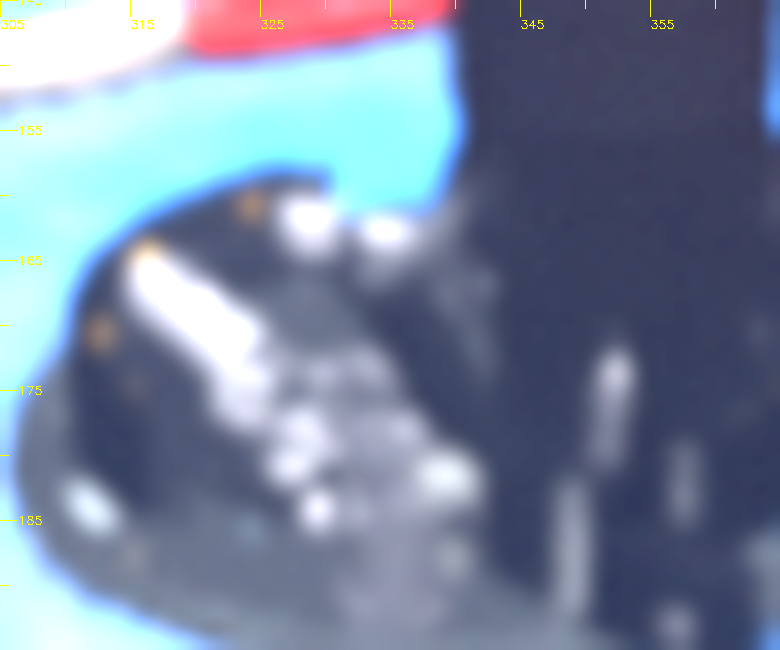

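View pics/t8c.png

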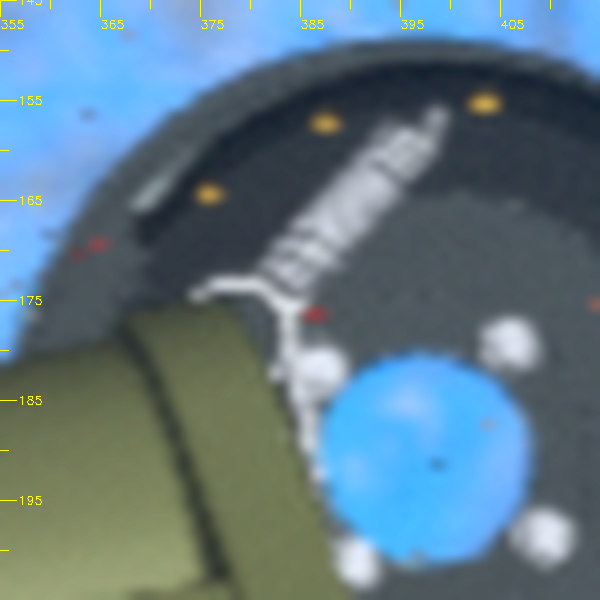

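Request:
jog_arm:
  series: "1 0 -4 0 0; 1 0 -8 0 0; 1 0 -12 0 0; 1 0 -16 0 0; 1 0 -20 0 0; 1 0 -20 0 0"

```text
clock: 10.08
tcp_pos: [0.4936, 0.0117, 0.09]
tcp_rot: [-0.659, 0.248, -0.255, 0.663]
ft_force: [1.1, -0.4, -2.0]
width: 0.0208
```

```bash
python3 - <<'E'
from h import *
plan([.515,-.0095,.05],-.72)
p,R,_=tool(); a=shot('side','s9');b=shot('top','t9')
g=p-R[:,0]*.003-[0,0,.0018]
overlay(a,g,-.728,[0,-.1,-.2],305,145,70,60,11,'s9c')
crop(b,355,145,60,60,10,'t9c',[])
E
```

```text
tcp [0.4936 0.0117 0.09  ] yaw x -0.728 toolR [[0.75, 0.01, 0.67], [-0.67, 0.0, 0.75], [0.01, -1.0, 0.01]]
shift mm [29.8 40.2 -2. ] turn -0.008 rows lin 1.2 q7 0.66 bearing 0.024 F [ 1.15 -0.37 -2.04] w 0.0208 t 10.0833
```

View pics/s9c.png

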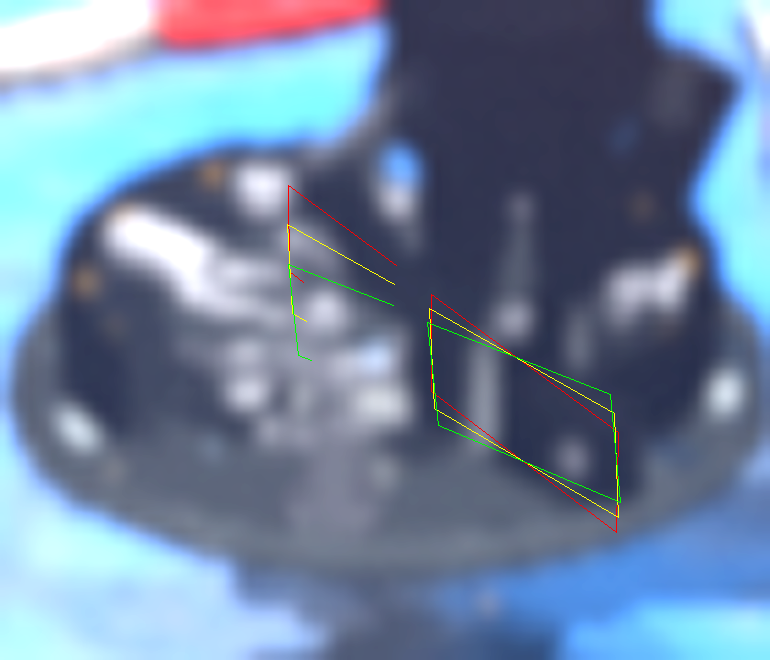

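View pics/t9c.png

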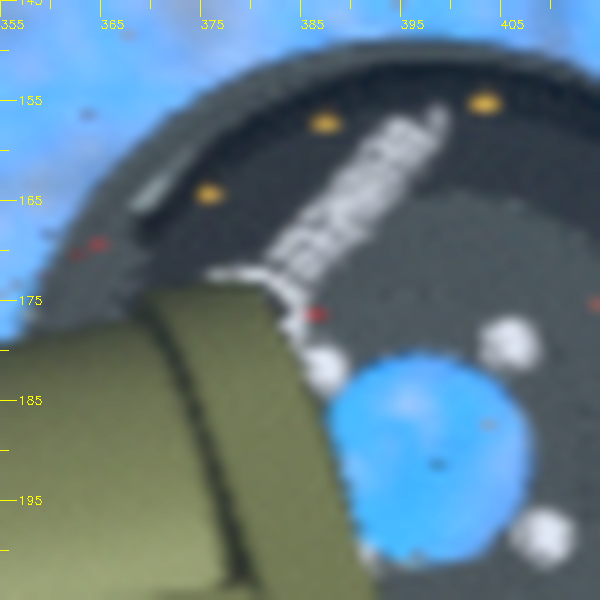

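```bash
python3 - <<'E'
from h import *
a=shot('side'); a['frame']
def dot(p,yaw,pitch,L,o=.003):
    x=np.array([np.cos(yaw),np.sin(yaw),0]); g=np.array(p)-o*x-[0,0,.0018]
    return proj(a,g+Rot.from_euler('ZYX',[yaw,-pitch,0]).as_matrix()@np.array(L))[0]+.5
L=[-.042,.011,0]
p=(.4936,.0117,.09)
for pt in (0,-.1,-.2,-.3): print(pt,dot(p,-.728,pt,L),dot(p,-.728,pt,[.126,0,-.0065]))
f=ctrl.get_image('side')['frame'][140:190,300:370,::-1]
cv2.imwrite('pics/s9e.png',np.clip(cv2.resize(f,None,fx=11,fy=11,interpolation=cv2.INTER_CUBIC)*2.2,0,255).astype('uint8'))
E
```

```text
0 [356.58481584 188.78622796] [331.28108934 168.27901954]
-0.1 [356.56631742 187.48020977] [331.52220848 171.98547774]
-0.2 [356.47068699 186.12566091] [331.95448869 175.76522873]
-0.3 [356.29870356 184.73695367] [332.57302173 179.58761492]
```

View pics/s9e.png

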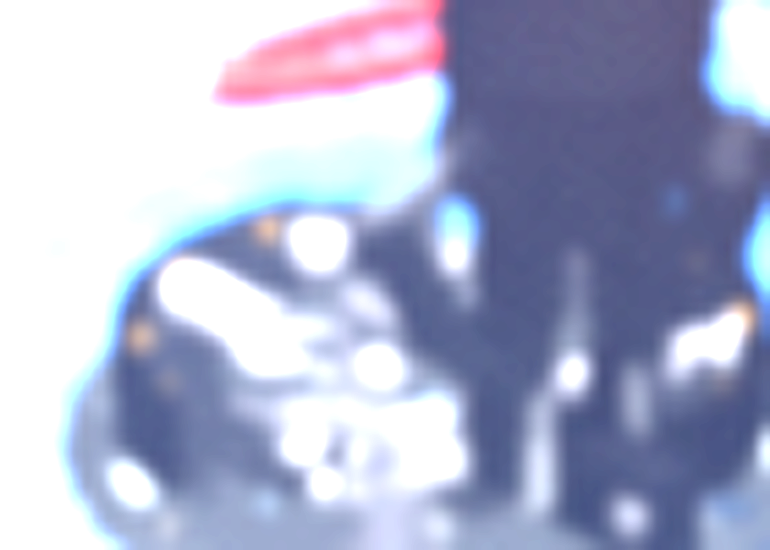

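Request:
jog_arm:
  series: "1 0 -4 0 0; 1 -5 -4 0 0; 1 -10 -4 -0.5 0; 1 -15 -4 -1 0; 1 -21 -4 -1.5 0; 1 -27 -4 -2 0; 1 -33 -4 -2 0; 1 -39 -4 -2.5 0; 1 -45 -4 -3 0; 1 -50 -4 -3 0; 1 -55.5 -4 -3 0; 1 -55.5 -4 -3 0"

```text
clock: 11.28
tcp_pos: [0.4497, 0.0462, 0.0929]
tcp_rot: [-0.659, 0.247, -0.255, 0.663]
ft_force: [5.6, -5.0, -3.3]
width: 0.021
```

```bash
python3 - <<'E'
from h import *
plan([.515,-.0095,.05],-.72)
p,R,_=tool(); a=shot('side','s10');b=shot('top','t10')
g=p-R[:,0]*.003-[0,0,.0018]
print('hook',p+R[:,0]*.121-[0,0,.0083+.0138])
overlay(a,g,-.728,[-.05,-.12],305,145,70,60,11,'s10c')
crop(b,325,145,78,60,10,'t10c',[[.565,-.0555,.054]])
E
```

```text
tcp [0.4497 0.0462 0.0929] yaw x -0.727 toolR [[0.75, 0.01, 0.66], [-0.66, 0.0, 0.75], [0.01, -1.0, 0.01]]
shift mm [85.4 43.6  1.4] turn -0.007 rows lin 2.3 q7 0.64 bearing 0.102 F [ 5.56 -4.99 -3.27] w 0.021 t 11.2833
hook [ 0.54010835 -0.03424791  0.07184227]
```

View pics/s10c.png

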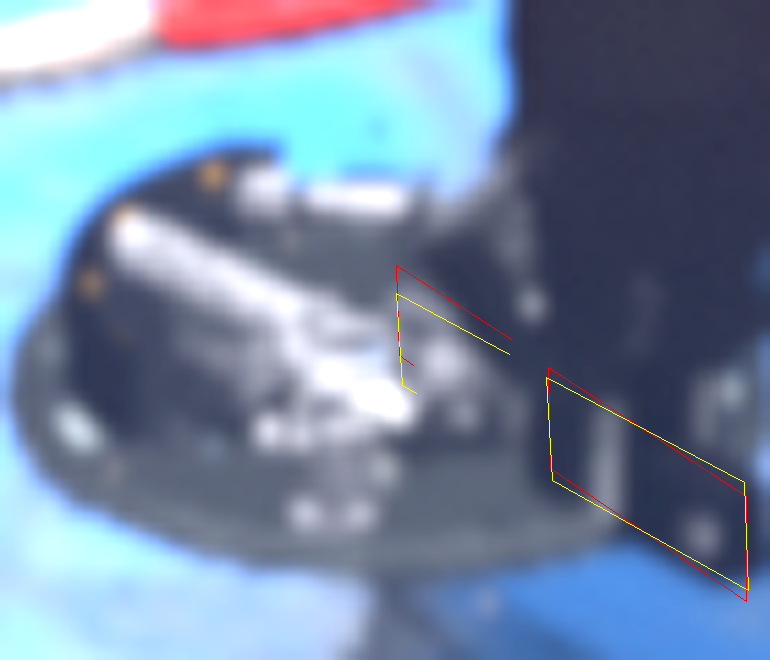

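View pics/t10c.png

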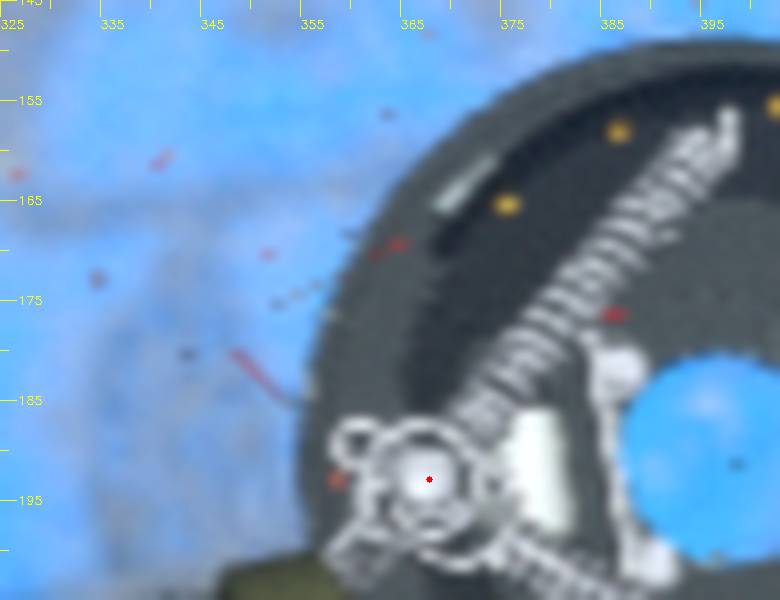

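```bash
python3 - <<'E'
from h import *
f=cv2.imread('pics/t10.png')[182:204,354:380]
a=np.clip(cv2.resize(f,None,fx=28,fy=27,interpolation=cv2.INTER_CUBIC)*1.4,0,255).astype('uint8')
for i in range(0,26,2): cv2.putText(a,str(354+i),(i*28,12),0,.4,(0,255,255),1); cv2.line(a,(i*28,14),(i*28,20),(0,255,255),1)
for i in range(0,22,2): cv2.putText(a,str(182+i),(0,i*27+4),0,.4,(0,255,255),1)
cv2.imwrite('pics/t10z.png',a)
b=ctrl.get_image('top')
P=np.array([.565,-.0555,0])
for z in (.044,.054,.062): print(z,proj(b,P+[0,0,z])[0]+.5)
th=np.linspace(0,6.28,9)
E
```

```text
0.044 [367.42205142 193.54264613]
0.054 [367.91238915 192.98383124]
0.062 [368.31192165 192.5285028 ]
```

View pics/t10z.png

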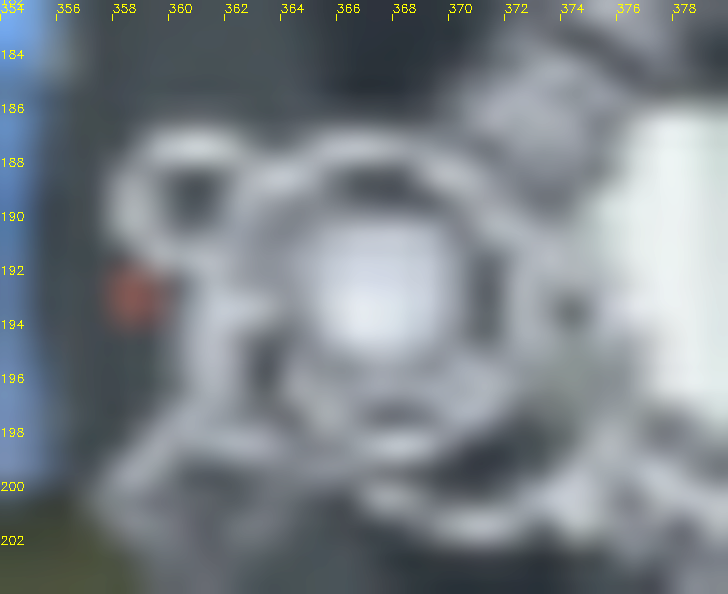

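Request:
jog_arm:
  series: "1 2.5 0 0 0; 1 2.5 5 0 0; 1 2.5 10 0 0; 1 2.5 15 0 0; 1 2.5 20 0 0; 1 2.5 24 0 0; 1 2.5 26 0 0; 1 2.5 26 0 0"

```text
clock: 12.1
tcp_pos: [0.4538, 0.0431, 0.0674]
tcp_rot: [-0.659, 0.246, -0.257, 0.662]
ft_force: [3.3, -3.6, -1.2]
width: 0.0212
```

```bash
cat > look.py <<'E'
import sys
from h import *
n=sys.argv[1]
plan([.515,-.0095,.05],-.72)
p,R,_=tool(); a=shot('side','s'+n);b=shot('top','t'+n)
g=p-R[:,0]*.003-[0,0,.0018]
print('hook',p+R[:,0]*.121-[0,0,.0083+.0138])
overlay(a,g,-.728,[-.12],305,145,70,60,9,'c1')
f=cv2.imread('pics/t'+n+'.png')[178:208,350:380]
c=np.clip(cv2.resize(f,None,fx=18,fy=18,interpolation=cv2.INTER_CUBIC)*1.4,0,255).astype('uint8')
for i in range(0,30,2): cv2.putText(c,str(350+i),(i*18,12),0,.35,(0,255,255),1); cv2.putText(c,str(178+i),(0,i*18+4),0,.35,(0,255,255),1)
cv2.imwrite('pics/s'+n+'c.png',cv2.imread('pics/c1.png'));cv2.imwrite('pics/t'+n+'c.png',c)
E
python3 look.py 11
```

```text
tcp [0.4538 0.0431 0.0674] yaw x -0.728 toolR [[0.75, 0.02, 0.67], [-0.67, -0.0, 0.75], [0.01, -1.0, 0.01]]
shift mm [80.4 18.4  1.3] turn -0.008 rows lin 2.0 q7 0.61 bearing 0.095 F [ 3.28 -3.55 -1.17] w 0.0212 t 12.1
hook [ 0.54411475 -0.03745533  0.04679639]
```

View pics/t11c.png

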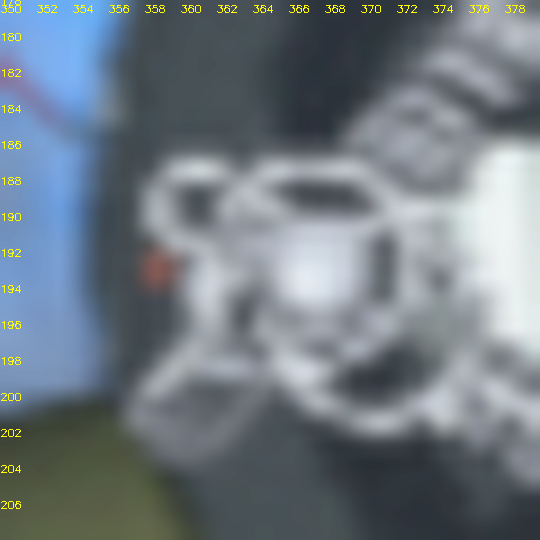

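View pics/s11c.png

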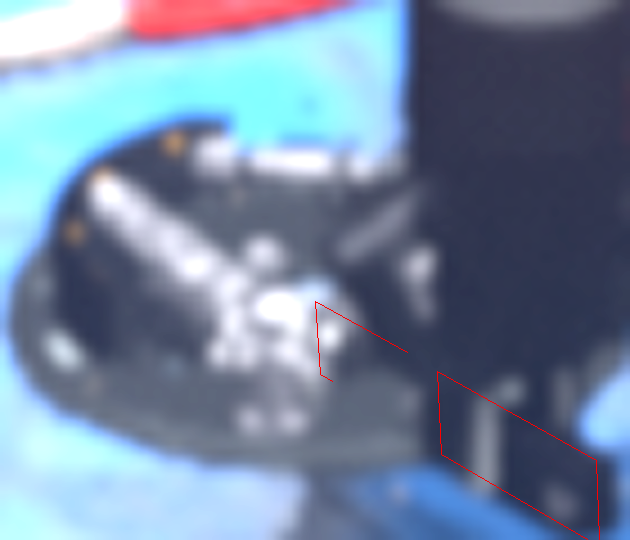

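Request:
jog_arm:
  series: "1 -2 1 0 0; 1 -2 3 0 0; 1 -2 5 0 0; 1 -2 5 0 0"

```text
clock: 12.53
tcp_pos: [0.4546, 0.0437, 0.0638]
tcp_rot: [-0.659, 0.244, -0.259, 0.663]
ft_force: [4.6, -4.2, 0.9]
width: 0.0209
```

```bash
python3 look.py 12
```

```text
tcp [0.4546 0.0437 0.0638] yaw x -0.728 toolR [[0.75, 0.02, 0.67], [-0.67, -0.0, 0.75], [0.02, -1.0, 0.01]]
shift mm [80.2 15.2  0.3] turn -0.008 rows lin 2.0 q7 0.6 bearing 0.096 F [ 4.6  -4.25  0.86] w 0.0209 t 12.5333
hook [ 0.54491694 -0.0368402   0.04377777]
```

View pics/t12c.png

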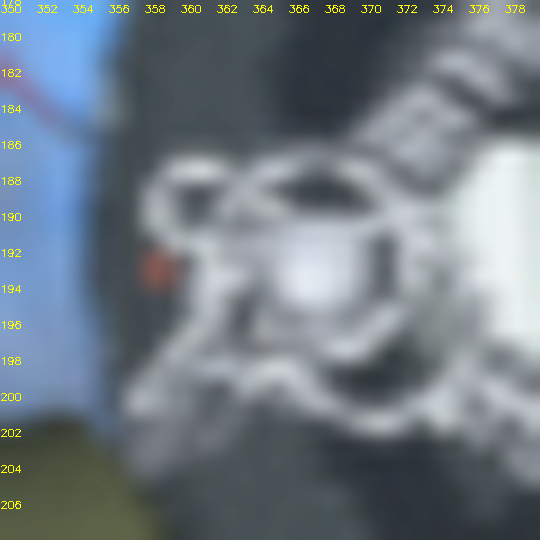

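View pics/s12c.png

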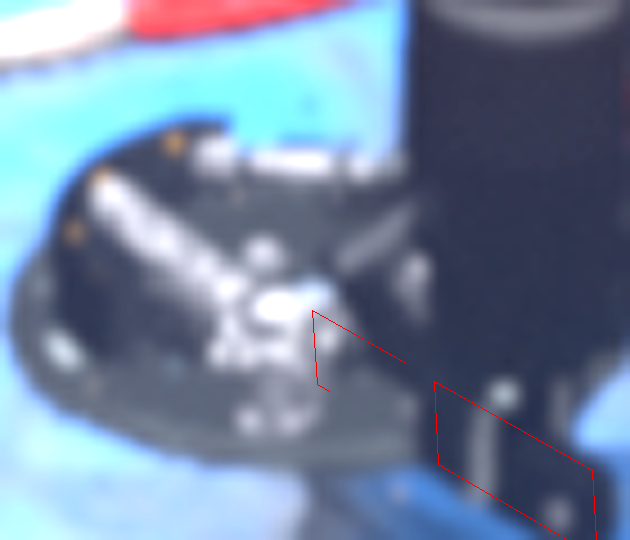

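Request:
jog_arm:
  series: "1 3 0.5 0 0; 1 6 1 0 0; 1 9 1 0 0; 1 12 1 0 0; 1 12 1 0 0"

```text
clock: 13.05
tcp_pos: [0.463, 0.0361, 0.0628]
tcp_rot: [-0.659, 0.245, -0.258, 0.663]
ft_force: [-0.2, -0.3, -1.5]
width: 0.021
```

```bash
python3 look.py 13
```

```text
tcp [0.463  0.0361 0.0628] yaw x -0.729 toolR [[0.75, 0.02, 0.67], [-0.67, -0.0, 0.75], [0.02, -1.0, 0.01]]
shift mm [69.  13.9  0.5] turn -0.009 rows lin 1.7 q7 0.61 bearing 0.078 F [-0.17 -0.29 -1.47] w 0.021 t 13.05
hook [ 0.55322354 -0.04450113  0.04256227]
```

View pics/t13c.png

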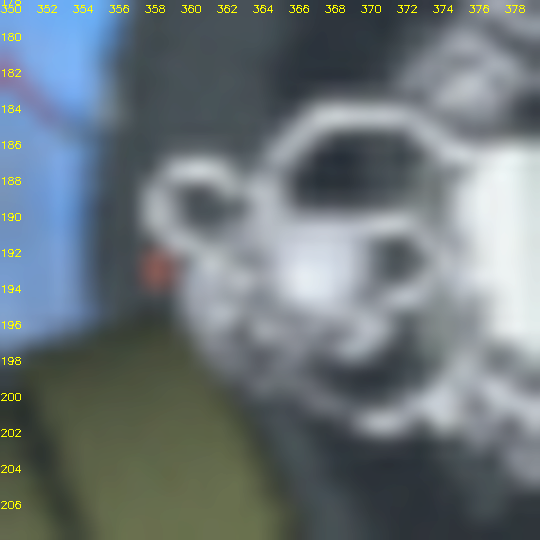

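View pics/s13c.png

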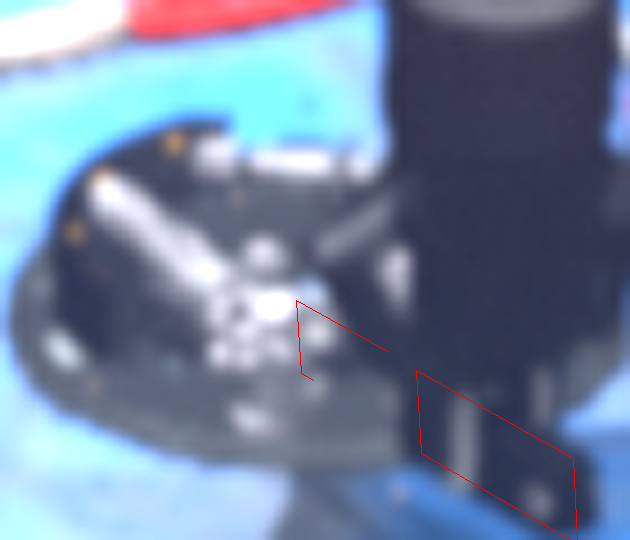

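Request:
jog_arm:
  series: "1 1 0 0 0; 1 2 0 0 0; 1 3 0 0 0; 1 3 0 0 0"

```text
clock: 13.48
tcp_pos: [0.4651, 0.0343, 0.0627]
tcp_rot: [-0.659, 0.245, -0.258, 0.663]
ft_force: [-0.4, 0.1, -1.5]
width: 0.0211
```

```bash
python3 look.py 14
```

```text
tcp [0.4651 0.0343 0.0627] yaw x -0.728 toolR [[0.75, 0.02, 0.67], [-0.67, -0.0, 0.75], [0.02, -1.0, 0.01]]
shift mm [66.2 13.8  0.3] turn -0.008 rows lin 1.6 q7 0.61 bearing 0.074 F [-0.39  0.05 -1.53] w 0.0211 t 13.4833
hook [ 0.55540605 -0.04617055  0.0424953 ]
```

View pics/t14c.png

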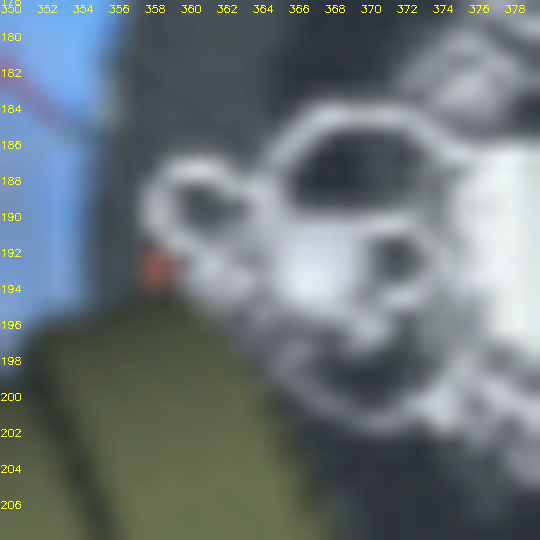

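Request:
jog_arm:
  series: "1 1 0 0 0; 1 2 0 0 0; 1 2 0 0 0"

```text
clock: 13.83
tcp_pos: [0.4668, 0.0328, 0.0628]
tcp_rot: [-0.659, 0.245, -0.258, 0.663]
ft_force: [-0.8, -0.6, -1.5]
width: 0.0208
```

Request:
jog_arm:
  series: "1 1 0 0 0; 1 2 0 0 0; 1 2 0 0 0"

```text
clock: 14.08
tcp_pos: [0.4684, 0.0313, 0.0629]
tcp_rot: [-0.659, 0.245, -0.259, 0.663]
ft_force: [0.2, 0.1, -1.0]
width: 0.0211
```

Request:
jog_arm:
  series: "1 1 0 0 0; 1 2 0 0 0; 1 2 0 0 0"

```text
clock: 14.33
tcp_pos: [0.4688, 0.031, 0.0626]
tcp_rot: [-0.659, 0.246, -0.257, 0.663]
ft_force: [-3.4, 3.6, 0.7]
width: 0.0206
```

Request:
jog_arm:
  series: "1 -1.5 0 0 0; 1 -1.5 0 0 0; 1 -1.5 0 0 0"

```text
clock: 14.58
tcp_pos: [0.4681, 0.0316, 0.0627]
tcp_rot: [-0.659, 0.246, -0.258, 0.663]
ft_force: [0.9, 0.2, -1.3]
width: 0.0209
```

Request:
jog_arm:
  series: "1 0 -2 0 0; 1 0 -4 0 0; 1 0 -6 0 0; 1 0 -6 0 0"

```text
clock: 14.92
tcp_pos: [0.4685, 0.0315, 0.0693]
tcp_rot: [-0.659, 0.245, -0.258, 0.663]
ft_force: [-0.0, 0.1, -2.2]
width: 0.021
```

Request:
jog_arm:
  series: "1 0 -2 0 0; 1 0 -4 0 0; 1 0 -4 0 0"

```text
clock: 15.17
tcp_pos: [0.4688, 0.0315, 0.0738]
tcp_rot: [-0.659, 0.245, -0.259, 0.663]
ft_force: [-0.1, 0.4, -1.2]
width: 0.021
```

```bash
python3 look.py 15
```

```text
tcp [0.4688 0.0315 0.0738] yaw x -0.728 toolR [[0.75, 0.02, 0.67], [-0.67, -0.0, 0.75], [0.02, -1.0, 0.01]]
shift mm [61.4 24.8 -0.2] turn -0.008 rows lin 1.6 q7 0.63 bearing 0.067 F [-0.06  0.36 -1.24] w 0.021 t 15.1667
hook [ 0.55908728 -0.04899011  0.05364423]
```

View pics/t15c.png

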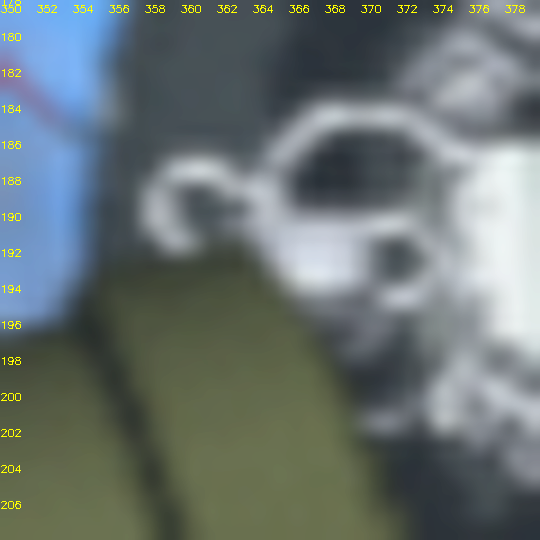

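View pics/s15c.png

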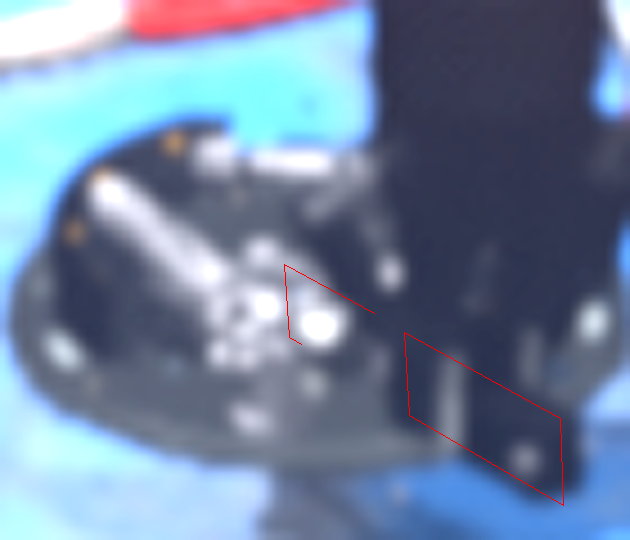

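Request:
jog_arm:
  series: "1 0 -3 0 0; 1 0 -7 0 0; 1 0 -12 0 0; 1 0 -20 0 0; 1 0 -40 0 0; 1 0 -60 0 0; 1 0 -60 0 0"

```text
clock: 15.85
tcp_pos: [0.4701, 0.0319, 0.1377]
tcp_rot: [-0.658, 0.243, -0.261, 0.663]
ft_force: [1.5, -0.1, -0.8]
width: 0.0206
```

```bash
python3 look.py 16; python3 - <<'E'
from h import *
# tray target
c=np.array([.5807,.3622])
plan([.52,.2,.15],-1.45)
plan([.52,.2,.15],1.69)
E
```

```text
tcp [0.4701 0.0319 0.1377] yaw x -0.728 toolR [[0.75, 0.03, 0.67], [-0.67, -0.0, 0.75], [0.02, -1.0, 0.02]]
shift mm [59.2 89.  -2.5] turn -0.008 rows lin 2.6 q7 0.7 bearing 0.068 F [ 1.54 -0.15 -0.78] w 0.0206 t 15.85
hook [ 0.5604335  -0.04856308  0.11818752]
tcp [0.4681 0.0315 0.1345] yaw x -0.728 toolR [[0.75, 0.02, 0.67], [-0.67, -0.0, 0.75], [0.02, -1.0, 0.01]]
shift mm [-73.1 -14.7 160.5] turn 0.722 rows lin 4.2 q7 0.7 bearing 0.067 F [-0.22 -0.06 -2.09] w 0.0213 t 15.95
tcp [0.4681 0.0315 0.1345] yaw x -0.728 toolR [[0.75, 0.02, 0.67], [-0.67, -0.0, 0.75], [0.02, -1.0, 0.01]]
shift mm [-73.1 -14.7 160.5] turn -2.418 rows lin 4.2 q7 0.7 bearing 0.067 F [-0.22 -0.06 -2.09] w 0.0213 t 15.95
```

View pics/s16.png

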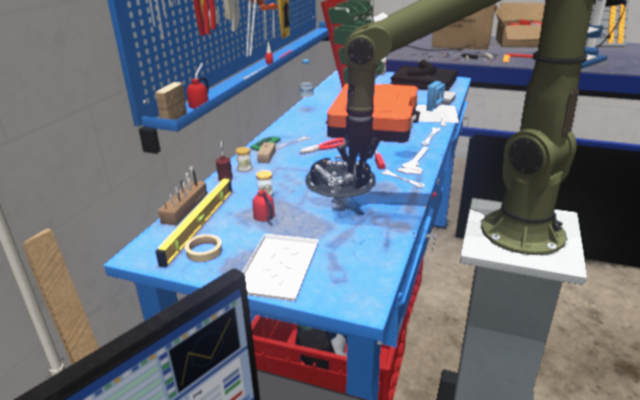

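View pics/t16c.png

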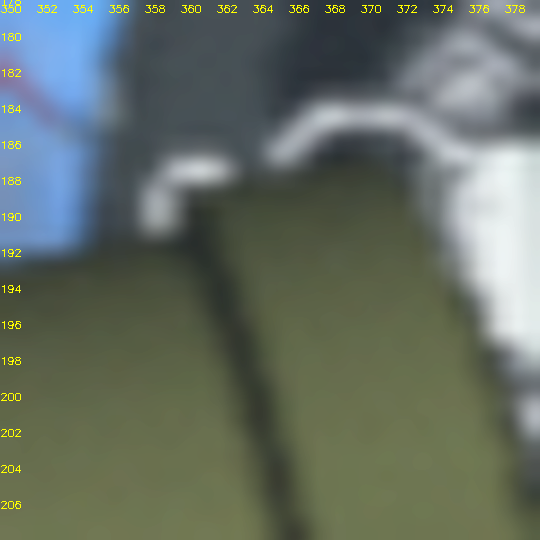

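```bash
python3 - <<'E'
from h import *
plan([.5763,.399,.15],-1.45)
E
```

```text
tcp [0.4681 0.0315 0.1345] yaw x -0.728 toolR [[0.75, 0.02, 0.67], [-0.67, -0.0, 0.75], [0.02, -1.0, 0.01]]
shift mm [-163.6  -13.9  346.5] turn 0.722 rows lin 9.2 q7 0.7 bearing 0.067 F [-0.22 -0.06 -2.09] w 0.0213 t 15.95
```

Request:
jog_arm:
  series: "1 -20 -15 30 0.03; 1 -36 -15 66 0.1; 1 -50 -15 102 0.18; 1 -66 -15 138 0.26; 1 -82 -15 174 0.34; 1 -98 -15 210 0.42; 1 -114 -15 244 0.5; 1 -130 -15 278 0.58; 1 -146 -15 312 0.66; 1 -158 -15 338 0.72; 1 -163.5 -15 346.5 0.722; 1 -163.5 -15 346.5 0.722"

```text
clock: 16.95
tcp_pos: [0.5741, 0.4026, 0.149]
tcp_rot: [-0.526, 0.463, -0.473, 0.535]
ft_force: [-1.0, -0.4, -1.5]
width: 0.0206
```

```bash
python3 - <<'E'
from h import *
plan([.5763,.399,.05],-1.45)
p,R,_=tool(); a=shot('side','s17');b=shot('top','t17')
g=p-R[:,0]*.003-[0,0,.0018]
yaw=np.arctan2(R[1,0],R[0,0])
overlay(a,g,yaw,[0,-.12],210,160,150,140,5,'s17c')
f=cv2.imread('pics/t17.png')[140:250,150:330]; cv2.imwrite('pics/t17c.png',cv2.resize(f,None,fx=4.4,fy=4.4,interpolation=cv2.INTER_CUBIC))
crop(b,345,145,70,60,10,'t17d',[])
E
```

```text
tcp [0.5741 0.4026 0.149 ] yaw x -1.445 toolR [[0.13, 0.02, 0.99], [-0.99, -0.0, 0.13], [0.0, -1.0, 0.02]]
shift mm [ 3.5 99.1 -0.1] turn 0.005 rows lin 2.4 q7 -0.77 bearing 0.612 F [-1.04 -0.36 -1.54] w 0.0206 t 16.95
```

View pics/s17c.png

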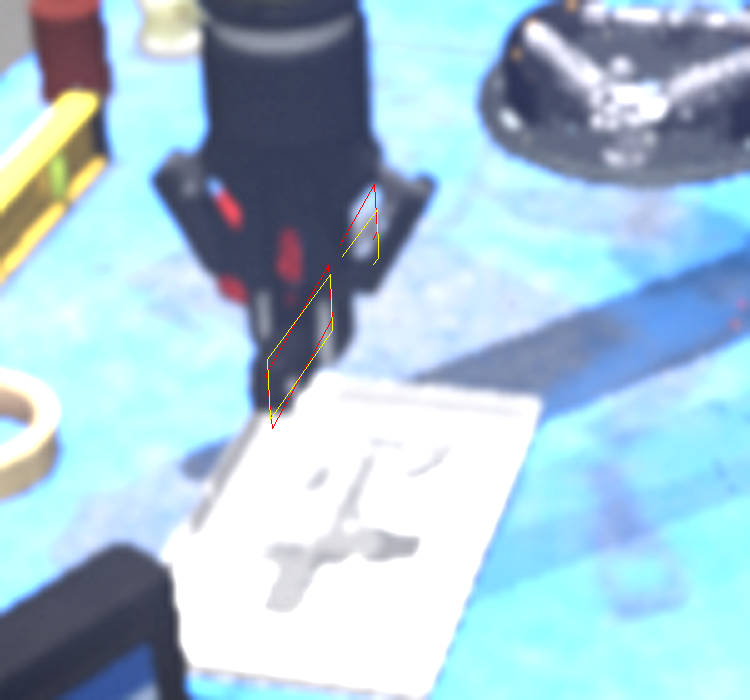

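View pics/t17c.png

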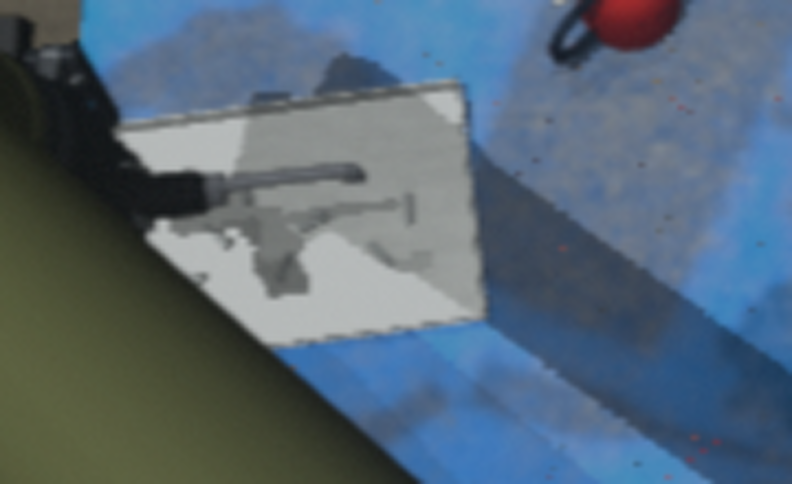

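View pics/t17d.png

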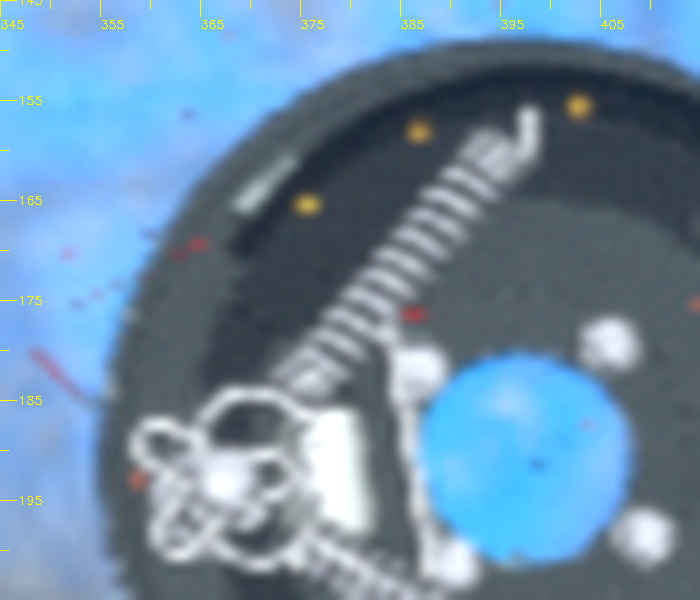

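Request:
jog_arm:
  series: "1 2 30 0 0; 1 3 65 0 0; 1 3 95 0 0; 1 3 108 0 0; 1 3 114 0 0; 1 3 118 0 0; 1 3 122 0 0; 1 3 125 0 0; 1 3 125 0 0"

```text
clock: 17.8
tcp_pos: [0.5798, 0.3951, 0.0267]
tcp_rot: [-0.525, 0.462, -0.475, 0.534]
ft_force: [-0.2, -0.8, 4.3]
width: 0.0209
```

```bash
cat > look2.py <<'E'
import sys
from h import *
n=sys.argv[1]
plan([.5763,.399,.2],-1.45)
a=shot('side','s'+n);b=shot('top','t'+n)
f=a['frame'][190:310,230:340,::-1]; f2=b['frame'][140:240,150:300,::-1]
cv2.imwrite('pics/x'+n+'.png',np.hstack([cv2.resize(f,(385,420),interpolation=cv2.INTER_CUBIC),cv2.resize(f2,(410,420),interpolation=cv2.INTER_CUBIC)]))
E
python3 look2.py 18
```

```text
tcp [0.5798 0.3951 0.0267] yaw x -1.449 toolR [[0.12, 0.02, 0.99], [-0.99, -0.0, 0.12], [0.01, -1.0, 0.02]]
shift mm [  -3.3 -173.4    0.9] turn 0.001 rows lin 4.2 q7 -0.82 bearing 0.598 F [-0.21 -0.79  4.3 ] w 0.0209 t 17.8
```

View pics/x18.png

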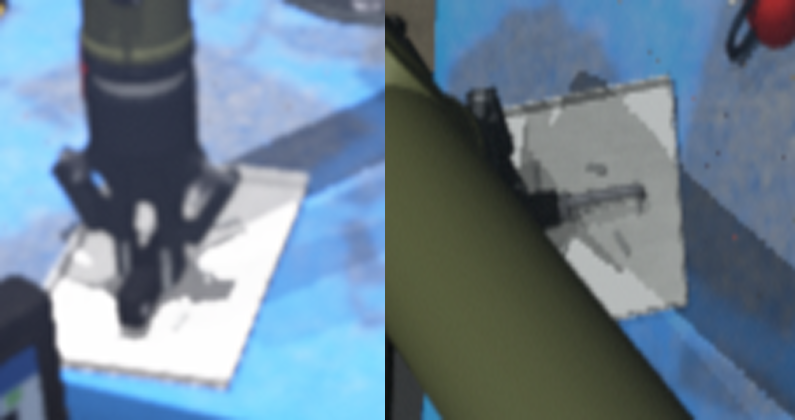

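Request:
jog_arm:
  series: "1 0 2 0 0; 1 0 4 0 0; 1 0 6 0 0; 1 0 6 0 0; 0.6 0 6 0 0; 0.4 0 6 0 0; 0.2 0 6 0 0; 0.2 0 6 0 0; 0.2 0 6 0 0"

```text
clock: 18.65
tcp_pos: [0.5798, 0.3949, 0.0202]
tcp_rot: [-0.525, 0.462, -0.475, 0.534]
ft_force: [-0.4, 0.5, -0.3]
width: 0.0678
```

Request:
jog_arm:
  series: "0.2 0 -5 0 0; 0.2 0 -20 0 0; 0.2 0 -50 0 0; 0.2 0 -90 0 0; 0.2 0 -130 0 0; 0.2 0 -160 0 0; 0.2 0 -160 0 0"

```text
clock: 19.23
tcp_pos: [0.5786, 0.3988, 0.1907]
tcp_rot: [-0.52, 0.461, -0.476, 0.539]
ft_force: [0.6, 1.2, 0.1]
width: 0.0684
```

```bash
python3 look2.py 19
```

```text
tcp [0.5786 0.3988 0.1907] yaw x -1.449 toolR [[0.12, 0.03, 0.99], [-0.99, 0.01, 0.12], [-0.0, -1.0, 0.03]]
shift mm [-0.5 -9.4 -2. ] turn 0.001 rows lin 0.2 q7 -0.75 bearing 0.603 F [0.64 1.15 0.08] w 0.0684 t 19.2333
```

View pics/x19.png

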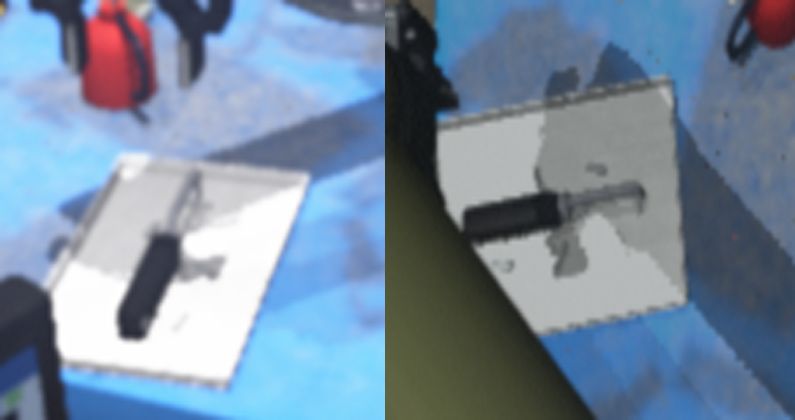

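```bash
python3 - <<'E'
from h import *
b=shot('top')
crop(b,355,140,90,95,8,'t20d',[])
f=cv2.imread('pics/t20d.png'); cv2.imwrite('pics/t20d.png',np.clip(f*1.6,0,255)[:600].astype('uint8'))
a=shot('side'); crop(a,300,145,80,55,10,'s20d',[])
for n in ('shoe_edge','shoe'):
  for d in (a,b):
    print(n,[(np.round(q['at'],3),q['conf']) for q in ctrl.spot_in(n,d)][:2])
r=ctrl.trace('shoe',b); m=np.array(r[0]['mask']); cv2.imwrite('pics/ms.png',cv2.resize(m[140:235,355:445].astype('uint8')*255,None,fx=8,fy=8,interpolation=0)[:600])
E
```

```text
shoe_edge [(array([ 0.641, -0.113,  0.037]), 0.64), (array([0.573, 0.399, 0.032]), 0.5)]
shoe_edge [(array([ 0.642, -0.123,  0.026]), 0.76)]
shoe [(array([ 0.639, -0.108,  0.039]), 0.6)]
shoe [(array([ 0.642, -0.124,  0.028]), 0.96)]
```

View pics/t20d.png

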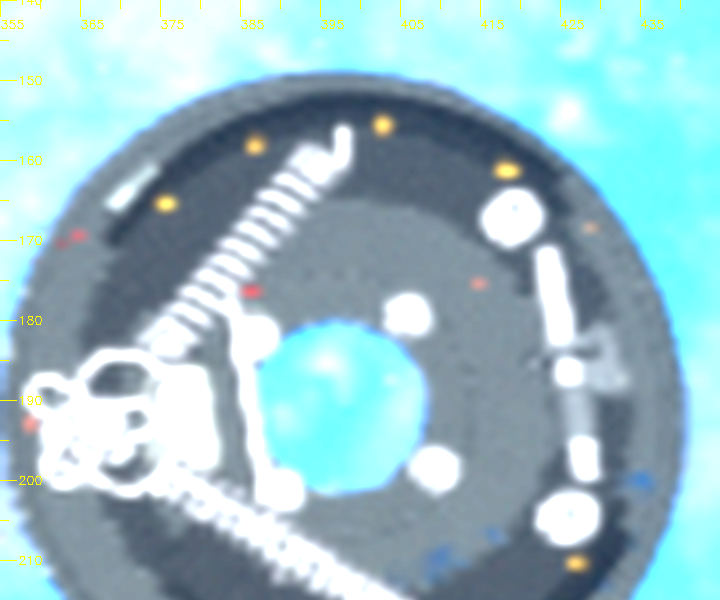

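View pics/s20d.png

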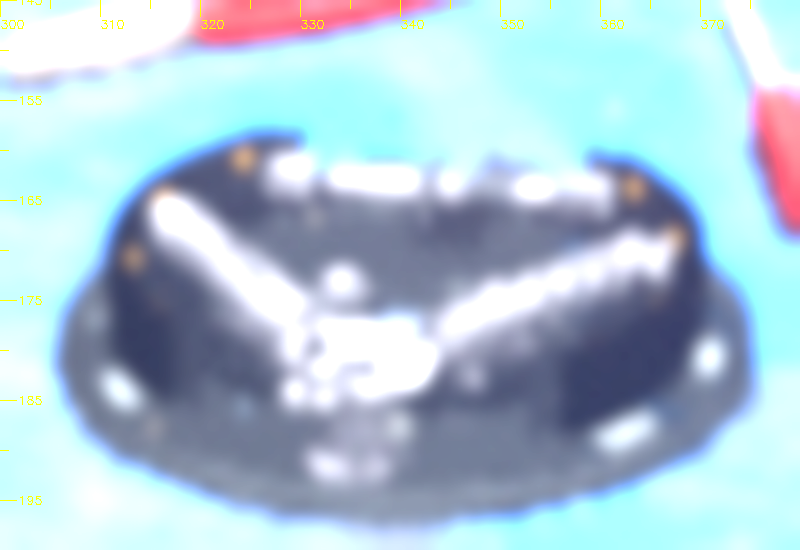

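View pics/ms.png

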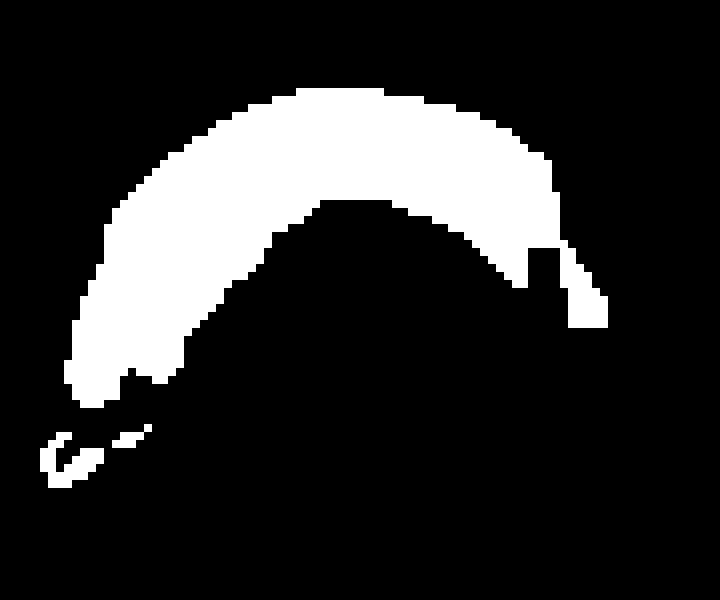

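```bash
python3 - <<'E'
from h import *
b=shot('top')
E=unproj(b,np.array([[404,165.6],[398,164.8],[410,167.4],[405.5,179.3],[397.5,191]])-.5,.032); print(np.round(E,4))
e=E[0]; yaw=-.24; u=np.array([np.cos(yaw),np.sin(yaw),0])
t=e-.015*u; print('start',t)
plan([t[0],t[1],.12],yaw)
E
```

```text
[[ 0.6423 -0.1591  0.032 ]
 [ 0.6447 -0.1428  0.032 ]
 [ 0.6371 -0.1752  0.032 ]
 [ 0.6044 -0.1614  0.032 ]
 [ 0.5727 -0.1383  0.032 ]]
start [ 0.62773964 -0.15550634  0.032     ]
tcp [0.5758 0.3951 0.179 ] yaw x -1.449 toolR [[0.12, 0.02, 0.99], [-0.99, -0.0, 0.12], [0.01, -1.0, 0.02]]
shift mm [552.4  62.3 -16.6] turn -1.209 rows lin 13.3 q7 -0.76 bearing 0.601 F [0.1  0.23 0.01] w 0.0683 t 19.7333
```

Request:
jog_arm:
  series: "1 40 0 -6 -0.1; 1 80 0 -12 -0.2; 1 120 0 -18 -0.3; 1 160 0 -24 -0.4; 1 200 0 -30 -0.5; 1 240 0 -34 -0.6; 1 280 0 -36 -0.7; 1 320 0 -36 -0.8; 1 360 0 -34 -0.9; 1 400 0 -32 -1; 1 440 0 -28 -1.1; 1 480 0 -24 -1.2"

```text
clock: 20.73
tcp_pos: [0.6102, -0.0864, 0.1817]
tcp_rot: [0.702, -0.079, 0.094, -0.701]
ft_force: [0.0, 0.8, -0.6]
width: -0.0003
```

```bash
python3 - <<'E'
from h import *
plan([.6277,-.1555,.1],-.24)
E
```

```text
tcp [ 0.6102 -0.0864  0.1817] yaw x -0.244 toolR [[0.97, 0.02, 0.24], [-0.24, -0.0, 0.97], [0.02, -1.0, 0.0]]
shift mm [ 31.9  82.4 -62.9] turn -0.004 rows lin 2.6 q7 1.21 bearing -0.141 F [ 0.05  0.75 -0.63] w -0.0003 t 20.7333
```

Request:
jog_arm:
  series: "1 12 10 -25 0; 1 24 30 -50 0; 1 32 60 -63 0; 1 32 82 -63 0; 1 32 82 -63 0"

```text
clock: 21.15
tcp_pos: [0.624, -0.1571, 0.0944]
tcp_rot: [0.702, -0.083, 0.091, -0.702]
ft_force: [-1.6, -0.2, -0.9]
width: 0.0003
```

```bash
python3 - <<'E'
from h import *
plan([.6277,-.1555,.031],-.24)
p,R,_=tool()
a=shot('side','s21'); b=shot('top','t21')
tip=p+R[:,1]*.011
pts=[tip]+[tip+R[:,0]*i*.011+R[:,2]*j*.0145 for i in(-1,1) for j in (-1,1)]
crop(a,290,120,75,60,10,'s21c',pts)
crop(b,355,140,75,60,10,'t21c',[])
E
```

```text
tcp [ 0.624  -0.1571  0.0944] yaw x -0.247 toolR [[0.97, 0.01, 0.24], [-0.24, -0.0, 0.97], [0.01, -1.0, 0.0]]
shift mm [ 2.4 63.5  2.4] turn -0.007 rows lin 1.5 q7 1.27 bearing -0.247 F [-1.62 -0.18 -0.91] w 0.0003 t 21.15
```

View pics/s21c.png

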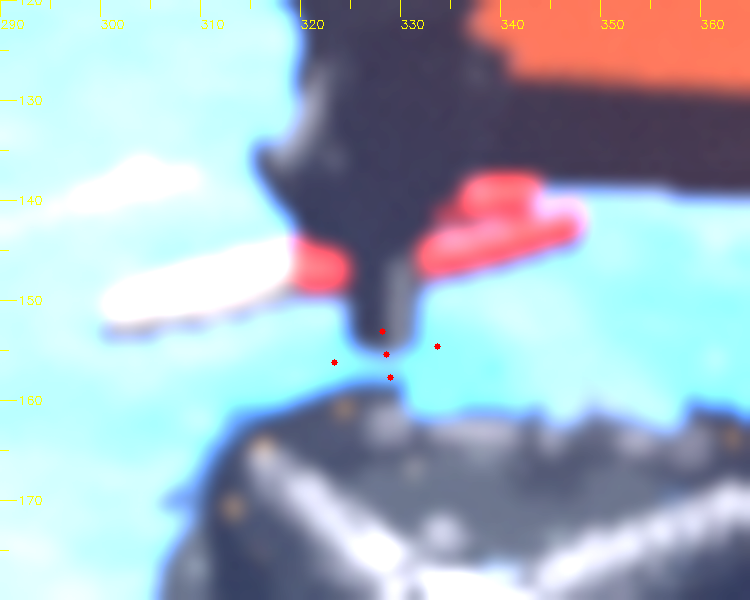

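View pics/t21c.png

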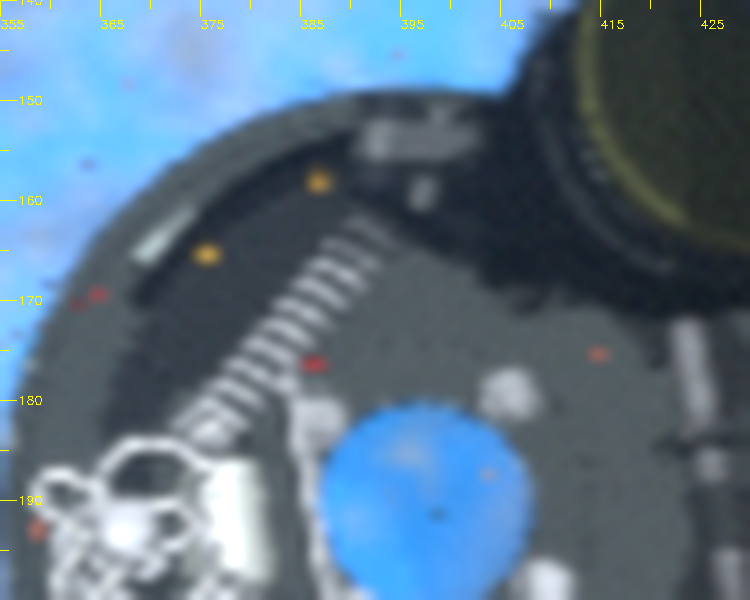

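Request:
jog_arm:
  series: "1 2 20 1 0; 1 2 40 2 0; 1 2 55 2 0; 1 2 62 2 0; 1 2 63 2 0; 1 2 63 2 0"

```text
clock: 21.75
tcp_pos: [0.6314, -0.153, 0.0376]
tcp_rot: [0.702, -0.078, 0.093, -0.702]
ft_force: [-0.3, 0.4, -0.3]
width: -0.0001
```

Request:
jog_arm:
  series: "1 2 0 0 0; 1 4 0 0 0; 1 6 0 0 0; 1 6 0 0 0"

```text
clock: 22.08
tcp_pos: [0.6357, -0.1542, 0.0384]
tcp_rot: [0.702, -0.08, 0.091, -0.702]
ft_force: [-6.7, 0.9, 5.9]
width: -0.0001
```

Request:
jog_arm:
  series: "1 -7 0 0 0; 1 -7 0 0 0; 1 -7 5 0 0; 1 -7 8 0 0; 1 -7 8 0 0; 1 -7 8 0 0"

```text
clock: 22.58
tcp_pos: [0.629, -0.1526, 0.0299]
tcp_rot: [0.702, -0.08, 0.091, -0.702]
ft_force: [0.4, -0.6, 0.0]
width: 0.0001
```

Request:
jog_arm:
  series: "1 3 0 0 0; 1 6 0 0 0; 1 8 0 0 0; 1 10 0 0 0; 1 12 0 0 0; 1 12 0 0 0"

```text
clock: 23.08
tcp_pos: [0.6375, -0.1561, 0.0295]
tcp_rot: [0.703, -0.083, 0.089, -0.701]
ft_force: [-9.6, -0.1, 5.4]
width: -0.0001
```

```bash
python3 - <<'E'
from h import *
plan([.6277,-.1555,.031],-.24)
b=shot('top','t22'); crop(b,345,140,75,60,10,'t22c',[])
E
```

```text
tcp [ 0.6375 -0.1561  0.0295] yaw x -0.244 toolR [[0.97, 0.01, 0.24], [-0.24, -0.0, 0.97], [0.01, -1.0, -0.0]]
shift mm [-9.7 -1.5 -1.8] turn -0.004 rows lin 0.2 q7 1.22 bearing -0.24 F [-9.6  -0.09  5.36] w -0.0001 t 23.0833
```

View pics/t22c.png

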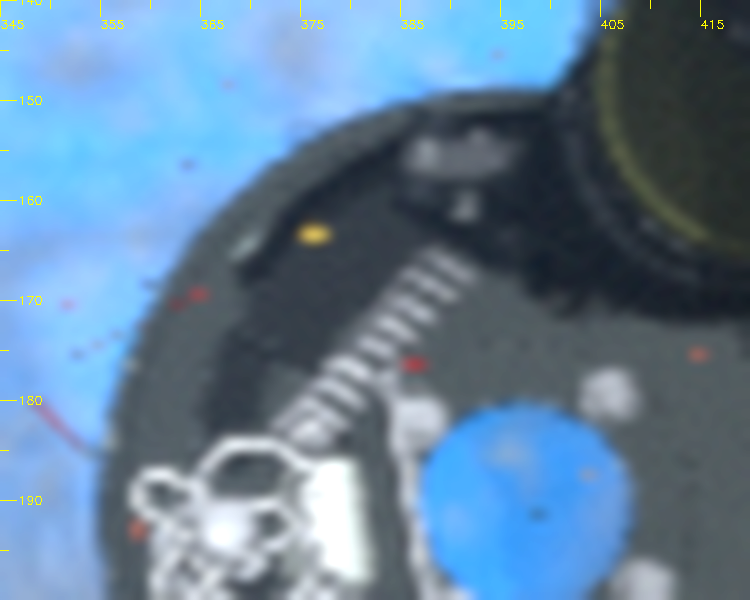

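Request:
jog_arm:
  series: "1 2 0 0 0; 1 4 0 0 0; 1 6 0 0 0; 1 7 0 0 0; 1 7 0 0 0"

```text
clock: 23.55
tcp_pos: [0.6403, -0.1586, 0.0289]
tcp_rot: [0.703, -0.087, 0.086, -0.7]
ft_force: [-11.0, -0.3, 8.3]
width: -0.0001
```

```bash
python3 - <<'E'
from h import *
plan([.6277,-.1555,.031],-.24)
b=shot('top','t23'); crop(b,345,140,75,60,10,'t23c',[])
E
```

```text
tcp [ 0.6403 -0.1586  0.0289] yaw x -0.245 toolR [[0.97, -0.0, 0.24], [-0.24, -0.0, 0.97], [-0.0, -1.0, -0.0]]
shift mm [-13.   -2.   -0.1] turn -0.005 rows lin 0.3 q7 1.22 bearing -0.243 F [-11.02  -0.33   8.3 ] w -0.0001 t 23.55
```

View pics/t23c.png

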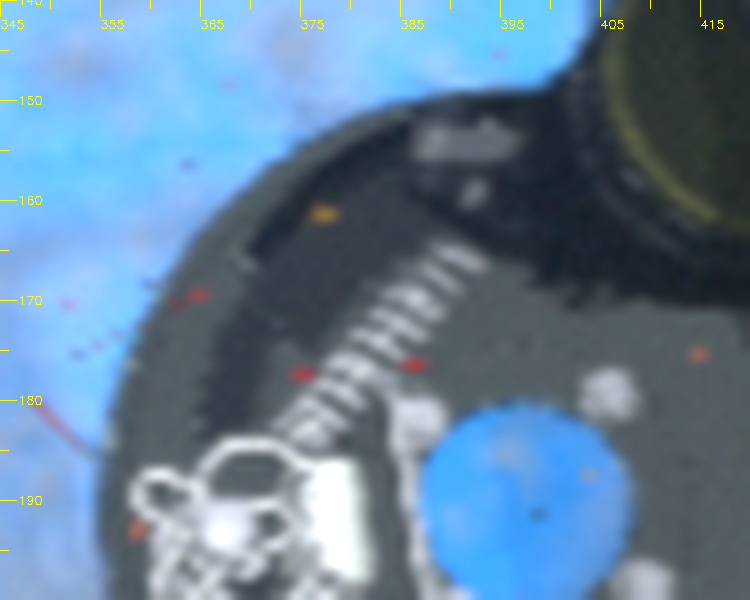

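Request:
jog_arm:
  series: "1 -3 0 0 0; 1 -6 0 0 0; 1 -9 0 0 0; 1 -12 0 0 0; 1 -12 -3 0 0; 1 -12 -20 0 0; 1 -12 -50 0 0; 1 -12 -90 0 0; 1 -15 -130 -10 0; 1 -30 -160 -40 0; 1 -60 -170 -70 0; 1 -90 -170 -90 0"

```text
clock: 24.6
tcp_pos: [0.5336, -0.2256, 0.2035]
tcp_rot: [0.704, -0.084, 0.089, -0.699]
ft_force: [-0.4, -1.7, -0.0]
width: -0.0001
```

Request:
jog_arm:
  series: "1 -30 0 -40 0; 1 -40 0 -80 0; 1 -40 0 -120 0; 1 -40 0 -150 0; 1 -40 0 -150 0; 1 -40 0 -150 0"

```text
clock: 25.1
tcp_pos: [0.4571, -0.3646, 0.2043]
tcp_rot: [0.704, -0.086, 0.091, -0.699]
ft_force: [0.6, 0.5, 0.0]
width: -0.0001
```

```bash
python3 - <<'E'
from h import *
plan([.6277,-.1555,.031],-.24)
b=shot('top','t24'); crop(b,345,140,75,60,10,'t24c',[]); a=shot('side','s24')
f=b['frame'][100:300,150:460,::-1]; cv2.imwrite('pics/t24w.png',cv2.resize(f,None,fx=2.5,fy=2.5))
for n in ('jar','oil_can','spanner'): print(n,[np.round(q['at'],3) for q in ctrl.spot_in(n,b)][:1])
print(np.round(ctrl.sense()['joint_vel'],3))
E
```

```text
tcp [ 0.4571 -0.3646  0.2043] yaw x -0.251 toolR [[0.97, 0.01, 0.25], [-0.25, -0.01, 0.97], [0.01, -1.0, -0.01]]
shift mm [112.1 172.5 246.1] turn -0.011 rows lin 7.7 q7 1.81 bearing -0.673 F [0.56 0.45 0.04] w -0.0001 t 25.1
jar [array([0.767, 0.019, 0.074])]
oil_can [array([0.712, 0.142, 0.064])]
spanner [array([ 0.388, -0.217,  0.008])]
[-0.002  0.001  0.005  0.001  0.003  0.001  0.001]
```

View pics/t24c.png

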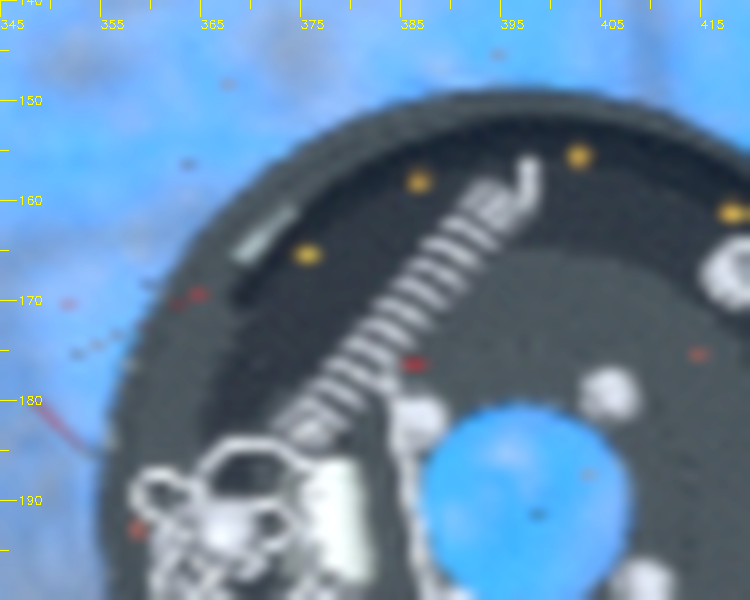

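View pics/t24w.png

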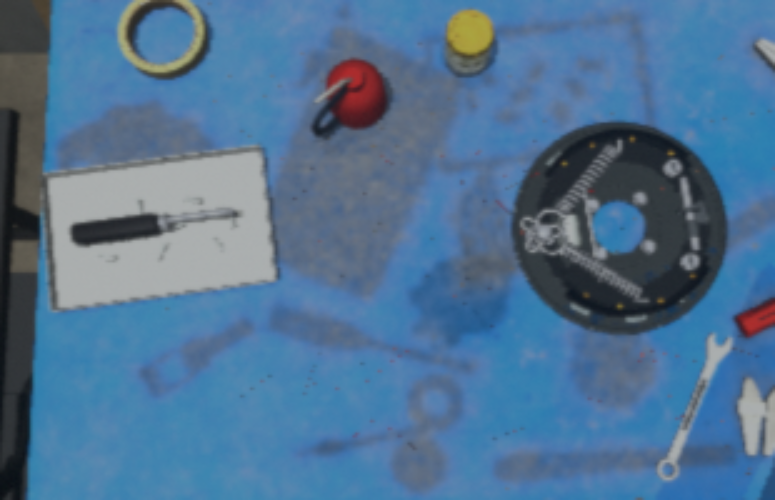

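View pics/s24.png

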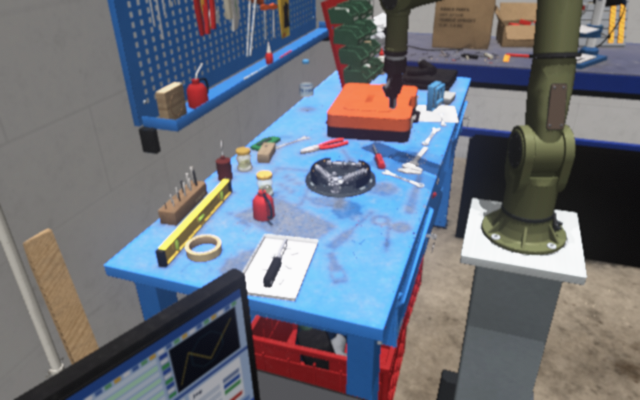

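```bash
python3 -c "
from workcell import ctrl
print(ctrl.close_job(), ctrl.sense()['clock'])"
```

```text
the job is handed in; nothing more can be done
the job is handed in; nothing more can be done
```

I fitted the far shoe's spring with the puller, laid the puller in the tray, pushed the shoe out about 6 mm, and the spring pulled it home again. I handed in at about 25 s of the 61 s allowed; no verdict was reported.

**Last checks**
- **Eye:** in the top picture it lies round the post as it did when it was released there. It sits about 12–13 mm inward of the post, as it should when seated. The cameras can't show its height under the head directly; I judged that from its holding when the hook came off and again during the push.
- **Shoe:** its marks are back at their position from before the push. The 6 mm is estimated from the arm's travel and the shoe's marks, at roughly 11 N sideways.
- **Puller:** it lies flat and released inside the tray's rim.
- **Jar, oil can and spanner:** the network places them within 2 mm of where they started.
- **Arm:** it stands clear of everything, with about zero force.

**What went wrong on the way**
- On the first lift the hook's toe caught under the post's head, with about 13 N sideways and 10 N downward. The puller tilted roughly 0.1 rad in the grip. I backed off and lifted again farther from the post.
- My estimate of the hook's position was about 2–3 mm off when unhooking. I found the clearance by touching the post's head lightly.
- The first push on the shoe was about 7 mm too high, so I backed off, lowered the fingers and pushed again.

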